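Draw up the lid clamps of a cleaning pot

ROBOT

A 7-joint arm with a two-finger parallel gripper is mounted at the origin on a cart in front of the work surface, level with it; the furniture and walls round the work are solid. World frame = base frame: x ahead of the robot, y to its left, z up, the work surface at z = 0. Lengths are in mm, angles in rad, forces in N, time in s.
With the tool pointing down it reaches from about 400 to 875 mm from the base axis. Payload 4.4 kg.
Tool frame: the origin (TCP) lies midway between the tips of the shut fingers; the grasp point (between the pads) lies 19 mm behind it (ctrl.pinch_z is the distance from the TCP to the grasp point, in mm); z points along the fingers, y is the line along which they close (so a half turn about z gives the same grasp; the last joint's range is limited). The gripper opens to 85 mm and grips with 20 to 120 N. Pads are 22 mm wide; open, the fingers measure 114 mm over their backs; the gripper's body (76 mm by 85 mm) begins 54 mm behind the grasp point. The pads swing forward as they close: fully open they stand 13 mm farther back than shut.
Start: joints at [-1.215, 0.628, 0.038, 1.517, -0.027, 0.996, -0.02], TCP at [266.091, 593.054, 231.313] pointing down, gripper open.
Joint ranges: [-3.06, 3.06], [-0.37, 2.12], [-1.25, 1.32], [0.18, 2.47], [-1.1, 4.24], [0.23, 1.98], [-2.94, 2.94]. Speed limits (rad/s): [2.57, 2.57, 3.14, 3.14, 3.14, 3.14, 3.14].

INTERFACE

Orientations are given as [roll, pitch, yaw] about the fixed x, y, z axes, in that order (R = Rz(yaw) Ry(pitch) Rx(roll)).
In Python, from cell import read_state, cams, order, ctrl gives the robot as it stands.
- The arm moves only by the tool move_arm, never from a script. Its argument "targets" is text: rows parted by semicolons, each of 7 numbers parted by spaces: the gripper's target within -1 to 1 (fully open at 1, half-way at 0, shut at -1), then the shift along the tool's x, y, z in cm, then the turn, a rotation vector about the tool's x, y, z in degrees. A call has 1 to 5 rows; each row shifts and turns the commanded pose from where the row before left it, along the tool's axes as they then stand; what a row does not reach is not made up. A row lasts 1/12 s, in which the tool goes at most 41.7 mm and 7.16 degrees, less where a joint would pass 70% of its speed; a pose out of reach is approached as far as the arm can. A call with a gripper value outside its range is refused whole. The fingers move at their own pace and stop on an object; the grip force is fixed at half the most. Time passes only in rows, so rows that do not move let the fingers close. It gives the time, the measured TCP pose, the force, the opening and the grip force at its end, in the units of the state.
- read_state(): the state, without advancing time (a new reading comes with each control period).
- cams.get_image(name): name is "scene" or "top" or "wrist"; returns a dict with "color" (420x560x3 uint8, red, green, blue), "fovy" (degrees; the focal length in pixels is half the picture's height over the tangent of half this angle, whatever the lens; pixels are square), "cx", "cy" (the principal point, pixels), "rvec" (rotation vector, rad) and "tvec" (3), from world to camera coordinates, as OpenCV has them. Camera axes: x right, y down, z forward; pixel columns grow to the right and rows downward; lengths in mm; the calibration is good to about 2 mm. A picture is of the moment at which its call begins. There is no depth.
- order.finish_job(): hands the job in; it is judged then, once.
The state is a dict: "clock": time; "qpos": joint angles; "qd": joint speeds; "tau": joint torques, N m; "eef_pos": TCP position; "tool_rot": TCP orientation; "force": force on the tool from outside, world axes, zero at the start; "torque": the same for the moment, N m; "width": finger opening in mm; "gripper_force": force on a finger pad.
Only numpy, scipy, OpenCV 4.12 (cv2) and the standard library are available. Lean on these libraries where they do the work, as an engineer would, in place of code of your own. Each camera call takes 0.05 s, during which the arm holds its last target. There are 200 camera calls.

TASK

Clamp the lid of the parts-cleaning pot: draw up its three T-bar screws one after the other, starting with the one above the drain cock and going round clockwise as seen from above. Each screw turns clockwise freely at first; feel where it bites, give it exactly one more quarter turn from there and no more, finish it before going on to the next, and handle the bars gently. Leave the things around the pot alone.

Things in the scene. Friction and masses are not known exactly. Their poses are not given: they have to be found in the camera images.
- pot: steel pot fixed to the bench, flat lid 130 mm across (170 over the lugs), lid top 79 mm above the bench; origin at the centre of its underside, z up. A brass drain cock sticks out of its side to 128 mm from the centre along the pot's -x. Three upright clamp screws stand 75 mm from the pot's axis, 120 degrees apart, the first above the cock
- bar_1 (a point): centre of the T bar of the first clamp screw, the one above the drain cock; on the screw's axis, 118 mm above the bench. Level bar 44 mm long (along x of this frame), 9 thick, 14 high, on an upright 10 mm stem (15 mm ferrule under the bar); free below it to the round collar, 89 mm above the bench. Stays where it is left, at the same height. A 35 N grip turns it; squeeze with no more than 55
- bar_2 (a point): centre of the T bar of the second clamp screw, the next one clockwise as seen from above; on the screw's axis, 118 mm above the bench. Level bar 44 mm long (along x of this frame), 9 thick, 14 high, on an upright 10 mm stem (15 mm ferrule under the bar); free below it to the round collar, 89 mm above the bench. Stays where it is left, at the same height. A 35 N grip turns it; squeeze with no more than 55
- bar_3 (a point): centre of the T bar of the third clamp screw, the last one clockwise as seen from above; on the screw's axis, 118 mm above the bench. Level bar 44 mm long (along x of this frame), 9 thick, 14 high, on an upright 10 mm stem (15 mm ferrule under the bar); free below it to the round collar, 89 mm above the bench. Stays where it is left, at the same height. A 35 N grip turns it; squeeze with no more than 55
- screw_1 (a joint): turn of the first screw, rad, growing clockwise from above (tightening); 0: bar along the rim. Starts at 0 to 0.2. Turns freely (0.02 N m) until it bites, 0.1 to 1.4 rad after its start, different each time and not to be seen; from there it takes a steady 0.2 N m. Turned back it is loose again, the claw stays down
- screw_2 (a joint): turn of the second screw, rad, growing clockwise from above (tightening); 0: bar along the rim. Starts at 0 to 0.2. Turns freely (0.02 N m) until it bites, 0.1 to 1.4 rad after its start, different each time and not to be seen; from there it takes a steady 0.2 N m. Turned back it is loose again, the claw stays down
- screw_3 (a joint): turn of the third screw, rad, growing clockwise from above (tightening); 0: bar along the rim. Starts at 0 to 0.2. Turns freely (0.02 N m) until it bites, 0.1 to 1.4 rad after its start, different each time and not to be seen; from there it takes a steady 0.2 N m. Turned back it is loose again, the claw stays down
- claw_1 (a point): top of the flat steel claw under screw 1 that reaches inward over the lid's edge (83 mm above the bench, 63 mm from the pot's axis). It does not move until the screw bites, then is drawn down 0.5 mm for each quarter turn of the screw: less than can be seen or measured here; it never comes up again
- claw_2 (a point): top of the flat steel claw under screw 2 that reaches inward over the lid's edge (83 mm above the bench, 63 mm from the pot's axis). It does not move until the screw bites, then is drawn down 0.5 mm for each quarter turn of the screw: less than can be seen or measured here; it never comes up again
- claw_3 (a point): top of the flat steel claw under screw 3 that reaches inward over the lid's edge (83 mm above the bench, 63 mm from the pot's axis). It does not move until the screw bites, then is drawn down 0.5 mm for each quarter turn of the screw: less than can be seen or measured here; it never comes up again
- grease_jar: bystander to be left alone: small glass jar with a blue lid, 32 mm across, 36 mm high; origin at its underside
- bore_oil: bystander to be left alone: amber oil bottle with a black cap, 26 mm across, 80 mm high; origin at its underside
- powder_tub: bystander to be left alone: open black can, 32 mm across, 49 mm high; origin at its underside
- screwdriver: bystander to be left alone: screwdriver with a green handle, 26 x 157 x 27 mm, lying on the bench; origin at its underside

How it is judged:
By the outcome, as a careful person would: the job done as asked, in the order asked, and still so for the second after the job is handed in, with the robot touching nothing.
It also fails if it takes over 72 s, if anything falls off the work surface, if the arm or the gripper's body presses on something with over 40 N, if the wrist force passes 120 N, or if a joint passes its speed limit or range.

## Working session

There is one attempt and no reset: what is moved stays moved. The work goes in short steps, Python scripts to look and compute and a tool call to move; the robot and the scene stay as the last step left them, time stands still between calls to the robot, and variables do not carry over. Pictures are saved under pics/ and viewed, at most 10 in all, crops included, and the job is handed in when it is done.

Besides the shell and the picture viewer there is one more tool, called after "Request:" as a command line: name --argument value ..., lists and objects as JSON in quotes. move_arm: Moves the arm, as the interface text tells. Its arguments: {"type":"object","properties":{"targets":{"type":"string"}},"required":["targets"]}

```bash
mkdir -p pics; ls
python3 - <<'E'
from cell import read_state,cams,order,ctrl
import cv2,numpy as np
s=read_state();print({k:np.round(v,3).tolist() for k,v in s.items()}); print(ctrl.pinch_z)
ims=[]
for n in("scene","top","wrist"):
    d=cams.get_image(n);cv2.imwrite(f"pics/{n}0.png",d["color"][...,::-1])
    print(n,d["fovy"],d["cx"],d["cy"],d["rvec"],d["tvec"])
    np.savez(f"pics/{n}0.npz",**d)
E
```

```text
pics
{'clock': 0.0, 'qpos': [-1.215, 0.629, 0.038, 1.518, -0.027, 0.996, -0.02], 'qd': [0.001, -0.001, -0.0, -0.001, -0.001, -0.001, -0.001], 'tau': [-0.0, -56.341, 1.226, -19.345, 0.011, 0.011, -0.0], 'eef_pos': [265.822, 592.459, 230.382], 'tool_rot': [-3.14, 0.0, 2.72], 'force': [-0.449, 0.67, -0.264], 'torque': [0.047, -0.004, -0.044], 'gripper_force': 0.0, 'width': 85.452}
18.700000000000003
scene 49.00644294035584 279.35799569582815 203.12021637558948 [ 1.92228337 -0.71625414  0.4122758 ] [-274.23732873  363.3772956   371.23057261]
top 42.88155603951422 284.00983973982505 211.0358897736091 [ 2.18475642 -2.1739373   0.09849721] [ 286.24947843  627.37299019 1181.91775256]
wrist 69.93939652649668 278.8594801890163 213.53253770749413 [-2.40305746 -1.55538944 -0.24798694] [-649.81415917  -40.90735558  381.1749322 ]
```

View pics/top0.png

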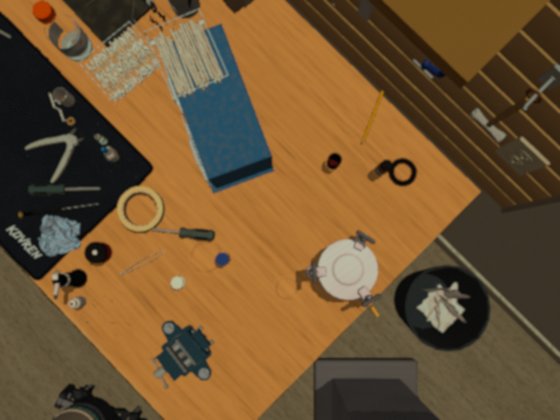

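View pics/scene0.png

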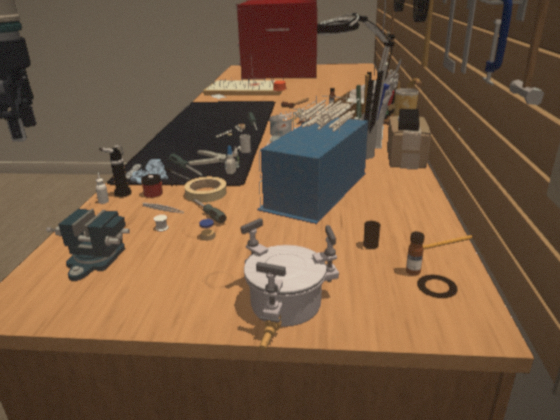

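The top view shows the pot's lid near (348,268), the brass cock at (376,312), and bars near (314,272), (364,238) and (371,299). The scene view agrees, with the cock at (270,330), the jar, oil bottle and tub to the side.

```bash
cat > h.py <<'E'
import numpy as np,cv2
from cell import read_state,cams
def load(n):
    return dict(np.load(f"pics/{n}.npz"))
def K(d):
    h=d["color"].shape[0];f=h/2/np.tan(np.radians(float(d["fovy"]))/2)
    return np.array([[f,0,float(d["cx"])],[0,f,float(d["cy"])],[0,0,1]])
def ray(d,uv,z):
    R=cv2.Rodrigues(d["rvec"])[0];c=-R.T@d["tvec"]
    v=R.T@np.linalg.inv(K(d))@np.array([*uv,1.]);return c+v*(z-c[2])/v[2]
def proj(d,P):
    return cv2.projectPoints(np.array(P,float).reshape(-1,1,3),d["rvec"],d["tvec"],K(d),None)[0].reshape(-1,2)
E
python3 - <<'E'
from h import *
a=load("top0");b=load("scene0")
im=a["color"].astype(int)
hsv=cv2.cvtColor(a["color"],cv2.COLOR_RGB2HSV)
m=((hsv[...,1]<60)&(hsv[...,2]>130)).astype(np.uint8);m[:,:300]=0;m[:,395:]=0;m[:220]=0;m[330:]=0
m=cv2.morphologyEx(m,cv2.MORPH_OPEN,np.ones((9,9)))
c=max(cv2.findContours(m,0,1)[0],key=cv2.contourArea);e=cv2.minEnclosingCircle(c);el=cv2.fitEllipse(cv2.convexHull(c))
print(e,el)
ctr=ray(a,el[0],79);print("lid centre",ctr, "diam",np.mean(el[1])*np.linalg.norm(ray(a,(350,270),79)-ray(a,(349,270),79)))
ck=ray(a,(376,312),40);print("cock",ck,np.linalg.norm((ck-ctr)[:2]))
for p in((371,299),(314,272),(364,238)):
    q=ray(a,p,118);d=(q-ctr)[:2];print(q,np.linalg.norm(d),np.degrees(np.arctan2(d[1],d[0])))
d=(ck-ctr)[:2];print(np.degrees(np.arctan2(d[1],d[0])))
A=cv2.resize(a["color"][215:330,290:400],None,fx=5,fy=5,interpolation=2)
B=cv2.resize(b["color"][205:350,225:350],None,fx=4,fy=4,interpolation=2)
B=cv2.copyMakeBorder(B,0,max(0,A.shape[0]-B.shape[0]),0,0,0);A=cv2.copyMakeBorder(A,0,max(0,B.shape[0]-A.shape[0]),0,0,0)
out=np.hstack([A,B])[:,:,::-1];print(out.shape);cv2.imwrite("pics/crop.png",cv2.resize(out,(800,int(out.shape[0]*800/out.shape[1]))) )
w=load("wrist0")
print(proj(w,[[ctr[0],ctr[1],79]]))
E
```

```text
((347.2105407714844, 270.7894592285156), 31.15984344482422) ((347.1766662597656, 269.573486328125), (58.936458587646484, 60.68089294433594), 124.0321273803711)
lid centre [496.2570464  153.67774678  79.        ] diam 128.16263455580233
cock [402.87306686  85.97683722  40.        ] 115.3428835662355
[437.08207386 109.66130539 118.        ] 73.75042025544532 -143.35682234117888
[491.81758585 227.10464887 118.        ] 73.56098667141887 93.45994562064391
[562.59565117 123.07289022 118.        ] 73.05797511532707 -24.765911443279176
-144.05888373887848
(580, 1050, 3)
[[ 63.78765637 462.07578409]]
```

View pics/crop.png

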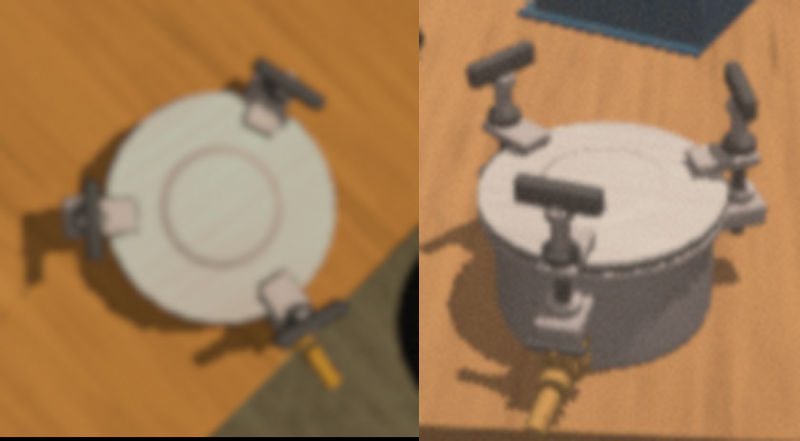

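View pics/wrist0.png

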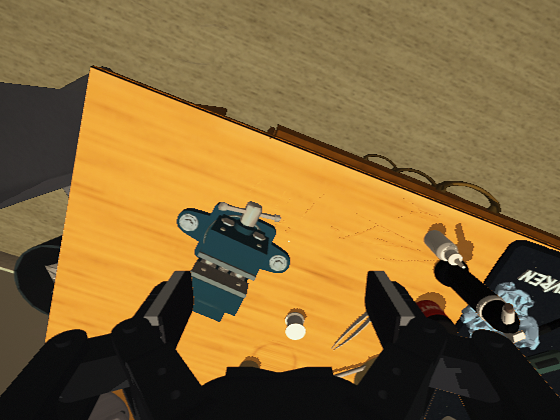

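Cropped views: bar 1 stands above the brass cock. Clockwise (decreasing azimuth), bar 2 is at azimuth about 95° and bar 3 at about -24°. Lid diameter and 75 mm radius agree with the given sizes. I'm moving toward bar 1 to look closer.

Request:
move_arm --targets "0 -2.7 -2.8 0 0 0 0; 0 -2.7 -2.8 0 0 0 0; 0 -2.7 -2.8 0 0 0 0; 0 -2.7 -2.8 0 0 0 0; 0 -2.7 -2.8 0 0 0 0"

```text
clock: 0.57
eef_pos: [332.1, 408.1, 231.1]
tool_rot: [-3.141, 0.0, 2.72]
force: [1.7, -0.7, -0.2]
width: 42.4
gripper_force: 0.0
```

Request:
move_arm --targets "0 -2.7 -2.8 0 0 0 0; 0 -2.7 -2.8 0 0 0 0; 0 -2.7 -2.8 0 0 0 0; 0 -2.7 -2.8 0 0 0 0; 0 -1 -1 0 0 0 0"

```text
clock: 0.98
eef_pos: [391.0, 244.3, 231.3]
tool_rot: [-3.138, 0.001, 2.713]
force: [-0.1, -0.3, -0.7]
width: 42.4
gripper_force: 0.0
```

Run:
```python
from h import *
s=read_state();print({k:np.round(v,3).tolist() for k,v in s.items()})
a=load("top0");g=cv2.cvtColor(a["color"],cv2.COLOR_RGB2GRAY)
for p in((371,299),(314,272),(364,238)):
    print(p);print(g[p[1]-9:p[1]+10,p[0]-12:p[0]+13])
d=cams.get_image("wrist");np.savez("pics/w1.npz",**d);cv2.imwrite("pics/w1.png",d["color"][...,::-1])
```

```text
{'clock': 0.983, 'qpos': [-0.667, 0.363, 0.062, 2.023, -0.028, 0.758, 0.553], 'qd': [0.285, -0.034, -0.02, 0.053, -0.04, -0.043, 0.304], 'tau': [-1.573, -38.296, 0.4, -15.97, -0.047, -0.053, 0.074], 'eef_pos': [390.991, 244.258, 231.256], 'tool_rot': [-3.138, 0.001, 2.713], 'force': [-0.108, -0.311, -0.709], 'torque': [-0.037, 0.0, -0.013], 'gripper_force': 0.0, 'width': 42.411}
(371, 299)
[[141 157 167 171 172 172 171 169 164 159 150 137 128 124 124 125 126 126
  125 125 125 125 123 116 107]
 [147 163 169 171 172 171 171 169 167 158 142 129 124 123 123 125 125 125
  125 125 125 123 116 107  97]
 [138 158 167 169 171 172 171 170 168 162 148 133 125 123 123 124 124 122
  120 119 119 115 107  97  91]
 [125 146 162 168 170 171 170 168 163 160 151 138 125 123 123 121 117 110
  102 100 102 100  95  91  89]
 [118 131 152 165 168 167 162 152 142 136 132 124 115 116 116 111 102  89
   79  76  79  81  83  88  90]
 [127 119 137 156 163 157 142 123 108 103 107 104  98 101 103  93  80  72
   68  69  71  72  77  85  89]
 [133 112 120 143 154 140 112  91  85  96 107 102  88  83  83  76  70  70
   
[... 4602 characters left out ...]
79  70  65  66  75  89  98  97  88  76
   69  70  74  78  88 108 124]
 [174 157 131 119 127 133 125 107  93  85  79  78  84 100 114 117 109  96
   81  73  72  76  88 108 123]
 [180 167 144 137 150 158 149 130 113 101  92  88  92 107 120 125 122 114
  104  93  86  86  98 114 124]
 [178 162 144 147 163 170 166 154 140 124 105  95  97 111 121 125 125 124
  120 114 108 107 112 121 125]
 [175 153 140 152 167 173 172 168 161 147 125 105 102 116 127 129 127 126
  125 123 122 121 122 124 126]
 [174 152 138 150 165 170 172 172 169 162 144 121 112 129 145 143 134 127
  126 126 125 125 125 125 125]
 [174 155 137 141 151 160 167 169 169 165 154 137 131 148 165 162 149 135
  128 126 125 125 124 125 125]]
```

View pics/w1.png

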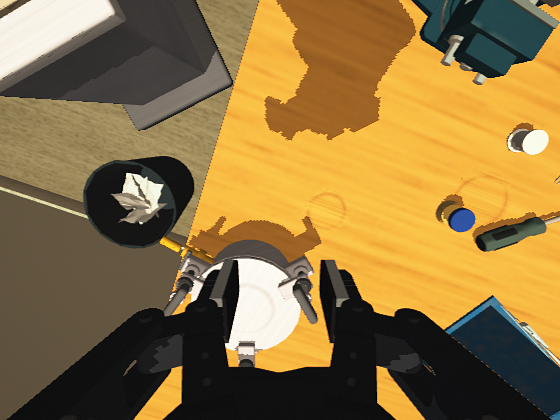

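The wrist picture, partly blocked by the fingers, shows the pot at (247,300) and the cock at (170,245). Bars are near (178,293), (305,300) and (248,365). I'm going closer to bar 1, with the fingers beside it.

Request:
move_arm --targets "0 -2.6 -2.5 0.6 0 0 0; 0 -2.6 -2.5 0.6 0 0 0; 0 -2.6 -2.5 0.6 0 0 0; 0 -2.6 -2.5 0.6 0 0 0; 0 -2.6 -2.5 0.6 0 0 0"

```text
clock: 1.45
eef_pos: [457.4, 82.3, 201.0]
tool_rot: [3.141, -0.0, 2.721]
force: [0.8, 1.0, 0.3]
width: 42.6
gripper_force: 0.0
```

Request:
move_arm --targets "0 0 0 0 0 0 7; 0 0 0 0 0 0 7; 0 0 0 0 0 0 7; 0 0 0 0 0 0 7; 0 0 0 0 0 0 7"

```text
clock: 1.87
eef_pos: [457.1, 83.6, 201.2]
tool_rot: [-3.142, -0.0, 2.103]
force: [-0.3, -0.1, -0.3]
width: 42.9
gripper_force: 0.0
```

Request:
move_arm --targets "0 0 0 0 0 0 0; 0 0 0 0 0 0 0"

```text
clock: 2.03
eef_pos: [457.0, 83.8, 201.2]
tool_rot: [-3.141, -0.0, 2.113]
force: [0.2, -0.2, -0.9]
width: 42.8
gripper_force: 0.0
```

Run:
```python
from h import *
s=read_state();print({k:np.round(v,3).tolist() for k,v in s.items()})
d=cams.get_image("wrist");np.savez("pics/w2.npz",**d);cv2.imwrite("pics/w2.png",d["color"][...,::-1])
print(proj(d,[[437.5,110,118],[492,227,118],[563,123,118],[497,153.5,79],s["eef_pos"]]))
```

```text
{'clock': 2.033, 'qpos': [-0.422, 0.422, 0.249, 2.056, -0.161, 0.682, 0.473], 'qd': [0.014, -0.003, -0.013, 0.002, 0.004, -0.001, 0.011], 'tau': [-0.132, -39.13, 2.769, -14.354, -0.028, 0.003, -0.184], 'eef_pos': [456.985, 83.779, 201.156], 'tool_rot': [-3.141, -0.0, 2.113], 'force': [0.245, -0.242, -0.905], 'torque': [0.031, -0.053, 0.014], 'gripper_force': 0.0, 'width': 42.809}
[[273.7774722  180.83818701]
 [428.18753882  78.15214135]
 [413.06702755 244.99555048]
 [357.6510517  164.23204645]
 [277.40378426 272.9089867 ]]
```

View pics/w2.png

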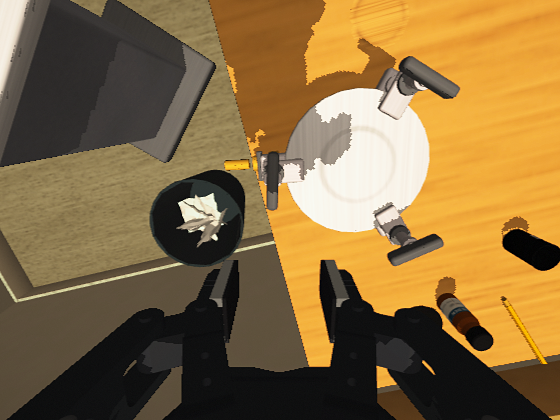

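This picture shows all three bars clearly: bar 1 by the cock at (273,180) standing vertical in the image, bar 2 at (430,77) and bar 3 at (415,249). I'm measuring their ends from enlarged crops.

Run:
```python
from h import *
d=load("w2");o=[]
for i,(u,v) in enumerate(((273,180),(430,77),(415,249))):
    c=d["color"][v-33:v+33,u-33:u+33];o.append(cv2.resize(c,None,fx=4,fy=4,interpolation=cv2.INTER_NEAREST))
o=np.hstack(o)
for x in range(0,o.shape[1],40): cv2.line(o,(x,0),(x,4 if x%80 else 9),(255,0,0),1)
for y in range(0,264,40): cv2.line(o,(0,y),(5,y),(255,0,0),1)
cv2.imwrite("pics/c2.png",o[...,::-1])
hsv=cv2.cvtColor(d["color"],cv2.COLOR_RGB2HSV)
for (u,v) in((273,180),(430,77),(415,249)):
    print(d["color"][v,u-12:u+13].mean(1).astype(int), hsv[v,u,:])
```

```text
[104 113 121 129 137  89  46  47  53  53  55  56  55  57  55  52  42  82
 122 129 146 230 242 240 239] [17 30 59]
[ 50  62  71  84  91  95  97 101 104 106 111 113 113 110 107 108 107 104
 105 104 103 102  98  94  87] [ 17  40 122]
[ 32  30  31  32  31  31  31  35  35  45  57  63  73  81  84  88  92  96
 102 106 110 111 109 107 106] [15 33 78]
```

View pics/c2.png

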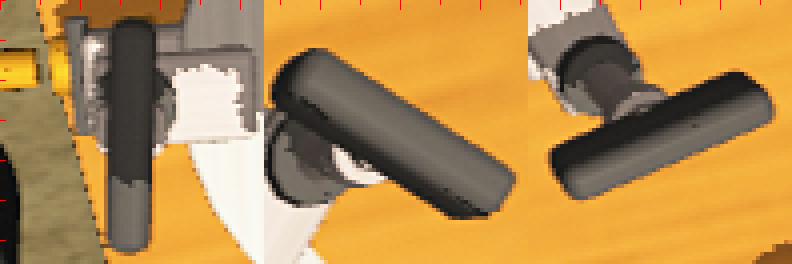

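Request:
move_arm --targets "-0.4 0 0 0 0 0 -7; -0.4 0 0 0 0 0 -7; -0.4 0 0 0 0 0 -7; -0.4 0 0 0 0 0 -7; -0.4 0 0 0 0 0 -7"

```text
clock: 2.5
eef_pos: [457.1, 83.4, 201.4]
tool_rot: [3.141, 0.0, 2.729]
force: [0.3, -0.6, -0.6]
width: 25.6
gripper_force: 0.0
```

Request:
move_arm --targets "-0.4 0 0 0 0 0 -7; -0.4 0 0 0 0 0 -7; -0.4 0 0 0 0 0 -7; -0.4 0 0 0 0 0 -7; -0.4 0 0 0 0 0 -7"

```text
clock: 2.92
eef_pos: [457.2, 83.3, 201.4]
tool_rot: [3.141, 0.0, -2.944]
force: [-0.3, 0.6, -0.9]
width: 25.7
gripper_force: 0.0
```

Request:
move_arm --targets "-0.4 0 0 0 0 0 -7; -0.4 0 0 0 0 0 -7; -0.4 0 0 0 0 0 -7; -0.4 0 0 0 0 0 -7; -0.4 0 0 0 0 0 -7"

```text
clock: 3.33
eef_pos: [457.2, 83.3, 201.4]
tool_rot: [-3.142, 0.0, -2.333]
force: [-0.1, -0.0, 1.2]
width: 25.8
gripper_force: 0.0
```

Request:
move_arm --targets "-0.4 0 0 0 0 0 -7; -0.4 0 0 0 0 0 -7; -0.4 0 0 0 0 0 -7; -0.4 0 0 0 0 0 -7; -0.4 0 0 0 0 0 -7"

```text
clock: 3.75
eef_pos: [457.2, 83.2, 201.5]
tool_rot: [-3.141, 0.0, -1.722]
force: [0.6, -0.2, 0.2]
width: 25.8
gripper_force: 0.0
```

Request:
move_arm --targets "-0.4 0 0 0 0 0 -7; -0.4 0 0 0 0 0 -7; -0.4 0 0 0 0 0 -7; -0.4 0 0 0 0 0 -7; -0.4 0 0 0 0 0 -7"

```text
clock: 4.17
eef_pos: [457.2, 83.2, 201.6]
tool_rot: [-3.141, -0.0, -1.111]
force: [0.5, -0.3, -0.3]
width: 25.3
gripper_force: 0.0
```

Run:
```python
from h import *
d=load("w2");P=[]
o=[(240,147,0),(397,44,264),(382,216,528)]
E=[((131,135),(133,20),(129,250)),((394,133),(293,72),(493,199)),((661.5,135),(565,172),(758,98))]
for (u,v,x0),e in zip(o,E):
    q=[ray(d,(u+(x-x0)/4-.5,v+y/4-.5),118)[:2] for x,y in e];P.append(q[0])
    t=q[2]-q[1];print(q[0].round(1),"len",np.linalg.norm(t).round(1),"line deg",(np.degrees(np.arctan2(t[1],t[0]))%180).round(1))
P=np.array(P)
x1,x2,x3=P
A=2*np.array([x2-x1,x3-x1]);b=np.array([x2@x2-x1@x1,x3@x3-x1@x1]);c=np.linalg.solve(A,b)
r=P-c;print("centre",c,"R",np.linalg.norm(x1-c),"az",np.degrees(np.arctan2(r[:,1],r[:,0])))
m=P.mean(0);r=P-m;az=np.arctan2(r[:,1],r[:,0])+np.radians([0,120,-120+0*1]);
az=np.unwrap(np.arctan2(r[:,1],r[:,0])+np.radians([0,120,240]));print(np.degrees(az));a=az.mean()
F=[m+75*np.array([np.cos(a-k*2*np.pi/3),np.sin(a-k*2*np.pi/3)]) for k in range(3)]
print("fit centre",m,"az1",np.degrees(a),np.round(F,1),"resid",np.round(P-F,1))
s=read_state();print(s["eef_pos"],s["tool_rot"],np.round(s["qpos"],2))
```

```text
[436.3 109.8] len 44.8 line deg 119.7
[491.9 228. ] len 42.7 line deg 3.0
[566.7 120.8] len 41.0 line deg 55.2
centre [498.33744165 152.75768806] R 75.4940987455336 az [-145.30881761   94.88836744  -25.07467878]
[-145.23690357 -145.13827465 -145.11995051]
fit centre [498.29491085 152.84351102] az1 -145.16504291212226 [[436.7 110. ]
 [492.  227.6]
 [566.2 121. ]] resid [[-0.5 -0.2]
 [-0.1  0.4]
 [ 0.5 -0.2]]
[457.24640228  83.19507984 201.58084824] [-3.14082662e+00 -4.41563582e-04 -1.11123750e+00] [ 0.22  0.47 -0.64  2.04  0.41  0.76  2.93]
```

Request:
move_arm --targets "-0.4 0 0 0 0 0 7; -0.4 0 0 0 0 0 7; -0.4 0 0 0 0 0 7; -0.4 0 0 0 0 0 7; -0.4 0 0 0 0 0 7"

```text
clock: 4.58
eef_pos: [457.2, 83.2, 201.4]
tool_rot: [-3.141, 0.0, -1.734]
force: [0.5, 0.5, 0.4]
width: 25.5
gripper_force: 0.0
```

Request:
move_arm --targets "-0.4 0 0 0 0 0 7; -0.4 0 0 0 0 0 7; -0.4 0 0 0 0 0 7; -0.4 0 0 0 0 0 7; -0.4 0 0 0 0 0 7"

```text
clock: 5.0
eef_pos: [457.2, 83.3, 201.4]
tool_rot: [-3.141, 0.001, -2.345]
force: [0.1, 0.2, -0.3]
width: 25.3
gripper_force: 0.0
```

Request:
move_arm --targets "-0.4 0 0 0 0 0 7; -0.4 0 0 0 0 0 7; -0.4 0 0 0 0 0 7; -0.4 0 0 0 0 0 7; -0.4 0 0 0 0 0 7"

```text
clock: 5.42
eef_pos: [457.2, 83.3, 201.4]
tool_rot: [3.141, 0.0, -2.956]
force: [1.3, -0.2, -0.1]
width: 25.4
gripper_force: 0.0
```

Request:
move_arm --targets "-0.4 0 0 0 0 0 7; -0.4 0 0 0 0 0 7; -0.4 0 0 0 0 0 7; -0.4 0 0 0 0 0 7; -0.4 0 0 0 0 0 7"

```text
clock: 5.83
eef_pos: [457.1, 83.4, 201.4]
tool_rot: [3.141, 0.0, 2.717]
force: [0.7, 0.3, 0.5]
width: 25.7
gripper_force: 0.0
```

Request:
move_arm --targets "-0.4 0 0 0 0 0 7; -0.4 0 0 0 0 0 7; -0.4 0 0 0 0 0 7; -0.4 0 0 0 0 0 7; -0.4 0 0 0 0 0 7"

```text
clock: 6.25
eef_pos: [457.1, 83.4, 201.3]
tool_rot: [3.141, -0.0, 2.106]
force: [0.1, 0.9, -0.6]
width: 25.7
gripper_force: 0.0
```

Request:
move_arm --targets "-0.4 0 0 0 0 0 0; -0.4 0 0 0 0 0 0"

```text
clock: 6.42
eef_pos: [457.1, 83.4, 201.3]
tool_rot: [-3.142, 0.0, 2.114]
force: [0.1, -0.6, 0.1]
width: 25.3
gripper_force: 0.0
```

```bash
cat >> h.py <<'E'
def go(x,y,z,yawdeg):
    s=read_state();p=np.array(s["eef_pos"]);yw=s["tool_rot"][2]
    t=np.array([np.cos(yw),np.sin(yw)]);n=np.array([np.sin(yw),-np.cos(yw)])
    dd=np.array([x,y])-p[:2]
    print("pos",p.round(1),"yaw",round(np.degrees(yw),2),"q",np.round(s["qpos"],2),"w",round(s["width"],2))
    print("shift cm x %.2f y %.2f z %.2f turn %.1f"%(t@dd/10,n@dd/10,(p[2]-z)/10,(np.degrees(yw)-yawdeg+180)%360-180))
def st():
    s=read_state();print("t",round(s["clock"],2),np.round(s["eef_pos"],2),"yaw %.2f"%np.degrees(s["tool_rot"][2]),"F",np.round(s["force"],1),"T",np.round(s["torque"],3),"w %.2f gf %.1f q7 %.2f tau7 %.3f"%(s["width"],s["gripper_force"],s["qpos"][6],s["tau"][6]))
E
python3 -c "
from h import *
go(436.7,110,112,119.7)"
```

```text
pos [457.1  83.4 201.3] yaw 121.14 q [-0.4   0.42  0.22  2.06 -0.14  0.68  0.46] w 25.3
shift cm x 3.33 y -0.37 z 8.93 turn 1.4
```

Request:
move_arm --targets "-0.4 1.7 -0.2 1 0 0 0; -0.4 1.6 -0.2 1 0 0 1.4; -0.4 0 0 3 0 0 0; -0.4 0 0 3 0 0 0; -0.4 0 0 0.9 0 0 0"

```text
clock: 6.83
eef_pos: [434.6, 109.5, 109.7]
tool_rot: [-3.137, -0.002, 2.089]
force: [-0.8, -0.8, -0.2]
width: 25.6
gripper_force: 0.0
```

Request:
move_arm --targets "-0.6 0 0 0 0 0 0; -0.6 0 0 0 0 0 0; -0.6 0 0 0 0 0 0"

```text
clock: 7.08
eef_pos: [437.8, 109.4, 113.4]
tool_rot: [3.14, 0.0, 2.085]
force: [-0.8, 0.8, -0.3]
width: 17.1
gripper_force: 0.0
```

```bash
python3 -c "
from h import *
go(436.7,110,112,119.7);st()
d=cams.get_image('wrist');np.savez('pics/w3.npz',**d);cv2.imwrite('pics/w3.png',d['color'][...,::-1])"
```

```text
pos [437.8 109.4 113.4] yaw 119.46 q [-0.42  0.56  0.16  2.17 -0.21  0.42  0.43] w 17.11
shift cm x 0.10 y -0.06 z 0.14 turn -0.2
t 7.08 [437.76 109.43 113.38] yaw 119.46 F [-0.8  0.8 -0.3] T [-0.033 -0.016  0.   ] w 17.11 gf 0.0 q7 0.43 tau7 0.010
```

View pics/w3.png

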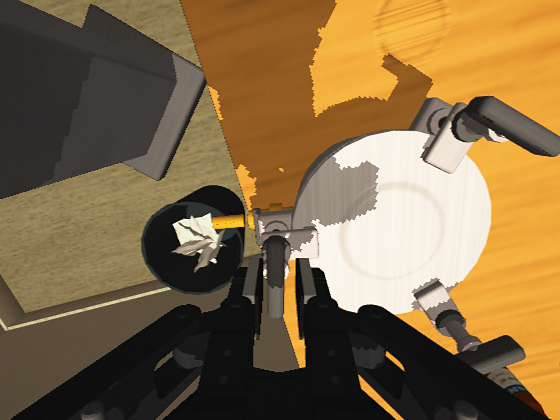

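The wrist view shows bar 1 (about x=275) lying between the two fingers (inner faces about 262 and 298). I'll correct about 1 mm and close gently in steps.

Request:
move_arm --targets "-0.7 0.1 -0.06 0.1 0 0 0; -0.7 0 0 0 0 0 0; -0.7 0 0 0 0 0 0"

```text
clock: 7.38
eef_pos: [436.5, 110.2, 112.2]
tool_rot: [3.139, 0.0, 2.085]
force: [0.6, -1.0, 4.9]
width: 12.4
gripper_force: 2.3
```

Request:
move_arm --targets "-0.74 0 0 0 0 0 0; -0.74 0 0 0 0 0 0; -0.74 0 0 0 0 0 0"

```text
clock: 7.63
eef_pos: [436.0, 110.0, 112.1]
tool_rot: [3.141, 0.0, 2.084]
force: [-1.6, -0.7, 8.0]
width: 11.2
gripper_force: 4.2
```

```bash
python3 -c "
from h import *
go(436.7,110,112,119.7);st()"
```

```text
pos [436.  110.  112.1] yaw 119.43 q [-0.42  0.56  0.16  2.18 -0.22  0.42  0.43] w 11.18
shift cm x -0.03 y 0.07 z 0.01 turn -0.3
t 7.63 [435.96 109.96 112.11] yaw 119.43 F [-1.6 -0.7  8. ] T [-0.247  0.268 -0.003] w 11.18 gf 4.2 q7 0.43 tau7 -0.003
```

Request:
move_arm --targets "-0.74 0 0 -0.25 0 0 0; -0.74 0 0 0 0 0 0; -0.74 0 0 0 0 0 0"

```text
clock: 7.88
eef_pos: [435.7, 110.2, 113.9]
tool_rot: [3.141, -0.0, 2.085]
force: [-0.6, 0.3, -0.5]
width: 11.4
gripper_force: 0.0
```

```bash
python3 -c "
from h import *
go(436.7,110,114.5,119.7);st()"
```

```text
pos [435.7 110.2 113.9] yaw 119.45 q [-0.43  0.56  0.17  2.17 -0.21  0.42  0.42] w 11.44
shift cm x -0.06 y 0.08 z -0.06 turn -0.3
t 7.88 [435.72 110.16 113.93] yaw 119.45 F [-0.6  0.3 -0.5] T [-0.005 -0.038  0.016] w 11.44 gf 0.0 q7 0.42 tau7 -0.002
```

Request:
move_arm --targets "-0.77 0 0 0 0 0 0; -0.77 0 0 0 0 0 0"

```text
clock: 8.05
eef_pos: [435.4, 110.1, 113.6]
tool_rot: [-3.141, -0.0, 2.085]
force: [0.4, -0.5, -0.2]
width: 9.9
gripper_force: 0.3
```

Request:
move_arm --targets "-0.785 0 0 0 0 0 0; -0.785 0 0 0 0 0 0"

```text
clock: 8.22
eef_pos: [435.4, 110.0, 113.7]
tool_rot: [-3.141, -0.0, 2.085]
force: [-1.2, -0.4, 0.1]
width: 9.4
gripper_force: 2.2
```

Request:
move_arm --targets "-0.8 0 0 0 0 0 0; -0.8 0 0 0 0 0 0"

```text
clock: 8.38
eef_pos: [435.4, 110.0, 113.7]
tool_rot: [-3.141, -0.0, 2.084]
force: [-1.2, -0.0, -0.0]
width: 8.8
gripper_force: 9.1
```

```bash
python3 -c "
from h import *
go(436.7,110,114.5,119.7);st()"
```

```text
pos [435.4 110.  113.7] yaw 119.43 q [-0.43  0.56  0.17  2.17 -0.21  0.42  0.42] w 8.83
shift cm x -0.06 y 0.11 z -0.08 turn -0.3
t 8.38 [435.42 109.99 113.7 ] yaw 119.43 F [-1.2 -0.  -0. ] T [-0.001  0.214  0.011] w 8.83 gf 9.1 q7 0.42 tau7 0.012
```

Request:
move_arm --targets "-0.84 0 0 0 0 0 0; -0.84 0 0 0 0 0 0; -0.84 0 0 0 0 0 0"

```text
clock: 8.63
eef_pos: [435.4, 110.0, 113.8]
tool_rot: [-3.141, -0.0, 2.084]
force: [-1.4, -0.4, 2.2]
width: 7.6
gripper_force: 41.5
```

```bash
python3 -c "
from h import *
st()"
```

```text
t 8.63 [435.41 109.99 113.79] yaw 119.43 F [-1.4 -0.4  2.2] T [-0.05   0.343 -0.034] w 7.60 gf 41.5 q7 0.42 tau7 0.016
```

Request:
move_arm --targets "-0.84 0 0 0 0 0 2; -0.84 0 0 0 0 0 2"

```text
clock: 8.8
eef_pos: [435.5, 110.0, 113.8]
tool_rot: [-3.141, -0.0, 2.011]
force: [-1.9, -0.0, 2.2]
width: 7.8
gripper_force: 41.5
```

```bash
python3 -c "
from h import *
st()"
```

```text
t 8.8 [435.54 110.04 113.82] yaw 115.24 F [-1.9 -0.   2.2] T [0.009 0.376 0.014] w 7.81 gf 41.5 q7 0.38 tau7 0.310
```

Request:
move_arm --targets "-0.84 0 0 0 0 0 2; -0.84 0 0 0 0 0 2"

```text
clock: 8.97
eef_pos: [435.6, 110.1, 113.8]
tool_rot: [-3.142, -0.0, 1.941]
force: [-1.8, 0.4, 1.8]
width: 7.7
gripper_force: 41.5
```

```bash
python3 -c "
from h import *
st()"
```

```text
t 8.97 [435.65 110.09 113.81] yaw 111.23 F [-1.8  0.4  1.8] T [-0.013  0.378  0.008] w 7.70 gf 41.5 q7 0.33 tau7 0.262
```

Request:
move_arm --targets "-0.84 0 0 0 0 0 2; -0.84 0 0 0 0 0 2"

```text
clock: 9.13
eef_pos: [435.7, 110.1, 113.8]
tool_rot: [-3.142, -0.0, 1.872]
force: [-1.2, 0.2, 1.8]
width: 7.7
gripper_force: 41.5
```

```bash
python3 -c "
from h import *
st()"
```

```text
t 9.13 [435.7  110.09 113.79] yaw 107.24 F [-1.2  0.2  1.8] T [ 0.016  0.332 -0.001] w 7.75 gf 41.5 q7 0.29 tau7 0.262
```

Request:
move_arm --targets "-0.84 0 0 0 0 0 2; -0.84 0 0 0 0 0 2"

```text
clock: 9.3
eef_pos: [435.8, 110.1, 113.8]
tool_rot: [3.141, -0.0, 1.802]
force: [-1.4, 1.1, 2.0]
width: 7.6
gripper_force: 41.5
```

```bash
python3 -c "
from h import *
st()"
```

```text
t 9.3 [435.77 110.13 113.8 ] yaw 103.24 F [-1.4  1.1  2. ] T [0.092 0.321 0.017] w 7.63 gf 41.5 q7 0.24 tau7 0.262
```

Request:
move_arm --targets "-0.84 0 0 0 0 0 2; -0.84 0 0 0 0 0 2"

```text
clock: 9.47
eef_pos: [435.9, 110.1, 113.8]
tool_rot: [3.141, -0.0, 1.732]
force: [-0.8, 1.0, 1.8]
width: 7.7
gripper_force: 41.5
```

```bash
python3 -c "
from h import *
st()"
```

```text
t 9.47 [435.89 110.14 113.81] yaw 99.24 F [-0.8  1.   1.8] T [0.135 0.216 0.029] w 7.67 gf 41.5 q7 0.20 tau7 0.263
```

Request:
move_arm --targets "-0.84 0 0 0 0 0 2; -0.84 0 0 0 0 0 2"

```text
clock: 9.63
eef_pos: [436.0, 110.2, 113.8]
tool_rot: [3.141, -0.0, 1.662]
force: [-0.5, 0.0, 0.1]
width: 7.4
gripper_force: 41.4
```

```bash
python3 -c "
from h import *
st()"
```

```text
t 9.63 [435.96 110.17 113.82] yaw 95.24 F [-0.5  0.   0.1] T [0.139 0.234 0.007] w 7.39 gf 41.4 q7 0.15 tau7 0.263
```

Request:
move_arm --targets "-0.84 0 0 0 0 0 2; -0.84 0 0 0 0 0 2"

```text
clock: 9.8
eef_pos: [436.0, 110.2, 113.8]
tool_rot: [3.141, -0.0, 1.592]
force: [-1.1, 1.7, -0.3]
width: 7.6
gripper_force: 41.4
```

```bash
python3 -c "
from h import *
st()"
```

```text
t 9.8 [436.05 110.15 113.81] yaw 91.24 F [-1.1  1.7 -0.3] T [ 0.226  0.059 -0.004] w 7.64 gf 41.4 q7 0.11 tau7 0.263
```

Request:
move_arm --targets "-0.84 0 0 0 0 0 2; -0.84 0 0 0 0 0 2"

```text
clock: 9.97
eef_pos: [436.1, 110.1, 113.8]
tool_rot: [3.141, -0.0, 1.523]
force: [0.7, 1.1, -0.7]
width: 7.7
gripper_force: 41.3
```

```bash
python3 -c "
from h import *
st()"
```

```text
t 9.97 [436.11 110.13 113.84] yaw 87.24 F [ 0.7  1.1 -0.7] T [ 0.189 -0.041 -0.005] w 7.68 gf 41.3 q7 0.06 tau7 0.264
```

Request:
move_arm --targets "-0.84 0 0 0 0 0 2; -0.84 0 0 0 0 0 2"

```text
clock: 10.13
eef_pos: [436.2, 110.1, 113.8]
tool_rot: [3.141, -0.0, 1.453]
force: [1.2, 1.1, -1.3]
width: 7.7
gripper_force: 41.3
```

```bash
python3 -c "
from h import *
st()"
```

```text
t 10.13 [436.19 110.14 113.82] yaw 83.23 F [ 1.2  1.1 -1.3] T [ 0.217 -0.194  0.009] w 7.68 gf 41.3 q7 0.02 tau7 0.264
```

Request:
move_arm --targets "-0.84 0 0 0 0 0 2; -0.84 0 0 0 0 0 2"

```text
clock: 10.3
eef_pos: [436.3, 110.1, 113.8]
tool_rot: [3.141, -0.0, 1.383]
force: [1.7, 1.5, -2.0]
width: 7.8
gripper_force: 41.2
```

```bash
python3 -c "
from h import *
st()"
```

```text
t 10.3 [436.25 110.08 113.84] yaw 79.23 F [ 1.7  1.5 -2. ] T [ 0.221 -0.304  0.028] w 7.75 gf 41.2 q7 -0.03 tau7 0.264
```

Request:
move_arm --targets "-0.84 0 0 0 0 0 2; -0.84 0 0 0 0 0 2"

```text
clock: 10.47
eef_pos: [436.3, 110.1, 113.8]
tool_rot: [3.14, -0.0, 1.313]
force: [2.3, 0.4, -2.4]
width: 7.7
gripper_force: 41.1
```

```bash
python3 -c "
from h import *
st()"
```

```text
t 10.47 [436.33 110.1  113.85] yaw 75.23 F [ 2.3  0.4 -2.4] T [ 0.233 -0.525  0.057] w 7.74 gf 41.1 q7 -0.08 tau7 0.264
```

Request:
move_arm --targets "-0.84 0 0 0 0 0 2; -0.84 0 0 0 0 0 2"

```text
clock: 10.63
eef_pos: [436.4, 110.0, 113.9]
tool_rot: [3.14, -0.0, 1.243]
force: [3.2, 1.4, -3.2]
width: 7.7
gripper_force: 41.0
```

```bash
python3 -c "
from h import *
st()"
```

```text
t 10.63 [436.39 110.04 113.86] yaw 71.23 F [ 3.2  1.4 -3.2] T [ 0.229 -0.746  0.039] w 7.68 gf 41.0 q7 -0.12 tau7 0.265
```

Request:
move_arm --targets "-0.84 0 0.03 0 0 0 2; -0.84 0 0 0 0 0 2"

```text
clock: 10.8
eef_pos: [436.5, 110.0, 113.9]
tool_rot: [3.141, -0.0, 1.173]
force: [3.3, 1.4, -3.3]
width: 7.2
gripper_force: 41.0
```

```bash
python3 -c "
from h import *
st()"
```

```text
t 10.8 [436.48 109.99 113.85] yaw 67.23 F [ 3.3  1.4 -3.3] T [ 0.334 -0.82  -0.008] w 7.23 gf 41.0 q7 -0.17 tau7 0.267
```

Request:
move_arm --targets "-0.84 0 0.03 0 0 0 2; -0.84 0 0 0 0 0 2"

```text
clock: 10.97
eef_pos: [436.6, 109.9, 113.8]
tool_rot: [3.141, -0.0, 1.104]
force: [3.6, 1.4, -2.9]
width: 7.6
gripper_force: 41.1
```

```bash
python3 -c "
from h import *
st()"
```

```text
t 10.97 [436.59 109.94 113.85] yaw 63.23 F [ 3.6  1.4 -2.9] T [ 0.36  -0.728 -0.007] w 7.57 gf 41.1 q7 -0.21 tau7 0.270
```

Request:
move_arm --targets "-0.84 0 0 0 0 0 2; -0.84 0 0 0 0 0 2"

```text
clock: 11.13
eef_pos: [436.7, 109.9, 113.9]
tool_rot: [3.141, -0.0, 1.034]
force: [3.9, 1.7, -3.5]
width: 7.9
gripper_force: 41.0
```

```bash
python3 -c "
from h import *
st()"
```

```text
t 11.13 [436.65 109.92 113.86] yaw 59.23 F [ 3.9  1.7 -3.5] T [ 0.402 -0.844  0.029] w 7.91 gf 41.0 q7 -0.26 tau7 0.269
```

Request:
move_arm --targets "-0.84 0 0 0 0 0 2; -0.84 0 0 0 0 0 2"

```text
clock: 11.3
eef_pos: [436.7, 109.9, 113.9]
tool_rot: [3.141, -0.0, 0.964]
force: [4.6, 1.9, -3.8]
width: 7.6
gripper_force: 41.0
```

```bash
python3 -c "
from h import *
st()"
```

```text
t 11.3 [436.71 109.86 113.86] yaw 55.23 F [ 4.6  1.9 -3.8] T [ 0.348 -0.983  0.079] w 7.55 gf 41.0 q7 -0.31 tau7 0.270
```

Request:
move_arm --targets "-0.84 0 0 0 0 0 2; -0.84 0 0 0 0 0 2"

```text
clock: 11.47
eef_pos: [436.8, 109.7, 113.9]
tool_rot: [3.141, -0.0, 0.894]
force: [4.9, 1.1, -5.3]
width: 7.7
gripper_force: 41.0
```

```bash
python3 -c "
from h import *
st()"
```

```text
t 11.47 [436.83 109.71 113.86] yaw 51.24 F [ 4.9  1.1 -5.3] T [ 0.245 -1.076  0.19 ] w 7.65 gf 41.0 q7 -0.36 tau7 0.139
```

Request:
move_arm --targets "-0.84 0 0 0 0 0 1"

```text
clock: 11.55
eef_pos: [436.9, 109.7, 113.9]
tool_rot: [3.14, -0.0, 0.877]
force: [5.1, 0.8, -4.0]
width: 8.1
gripper_force: 41.0
```

```bash
python3 -c "
from h import *
st()"
```

```text
t 11.55 [436.88 109.7  113.86] yaw 50.26 F [ 5.1  0.8 -4. ] T [ 0.234 -1.097  0.179] w 8.05 gf 41.0 q7 -0.37 tau7 -0.161
```

Request:
move_arm --targets "-0.84 0 0 0 0 0 2; -0.84 0 0 0 0 0 2"

```text
clock: 11.72
eef_pos: [436.9, 109.6, 113.9]
tool_rot: [3.14, -0.001, 0.807]
force: [5.1, 0.7, -5.1]
width: 7.5
gripper_force: 40.9
```

```bash
python3 -c "
from h import *
st()"
```

```text
t 11.72 [436.95 109.6  113.86] yaw 46.26 F [ 5.1  0.7 -5.1] T [ 0.24  -1.138  0.185] w 7.53 gf 40.9 q7 -0.41 tau7 0.102
```

Request:
move_arm --targets "-0.84 0 0 0 0 0 2; -0.84 0 0 0 0 0 2"

```text
clock: 11.88
eef_pos: [437.0, 109.5, 113.9]
tool_rot: [3.14, -0.001, 0.737]
force: [5.5, 0.0, -4.9]
width: 8.0
gripper_force: 41.0
```

```bash
python3 -c "
from h import *
st()"
```

```text
t 11.88 [437.02 109.51 113.86] yaw 42.25 F [ 5.5  0.  -4.9] T [ 0.168 -1.174  0.241] w 8.04 gf 41.0 q7 -0.46 tau7 0.092
```

Screw 1 bites at a tool yaw of about 53° (torque rises from about 0 to 0.2 N m), so its target yaw is about -37°. Next come the remaining 79.5°.

Request:
move_arm --targets "-0.84 0.05 0.05 0 0 0 5; -0.84 0 0 0 0 0 5; -0.84 0 0 0 0 0 5; -0.84 0 0 0 0 0 5; -0.84 0 0 0 0 0 5"

```text
clock: 12.3
eef_pos: [437.3, 109.0, 113.9]
tool_rot: [3.14, -0.0, 0.298]
force: [4.3, -0.8, -4.9]
width: 7.4
gripper_force: 41.1
```

```bash
python3 -c "
from h import *
st()"
```

```text
t 12.3 [437.26 109.04 113.87] yaw 17.08 F [ 4.3 -0.8 -4.9] T [-0.232 -1.009  0.297] w 7.44 gf 41.1 q7 -0.77 tau7 0.571
```

Request:
move_arm --targets "-0.84 0 0 0 0 0 5; -0.84 0 0 0 0 0 5; -0.84 0 0 0 0 0 5; -0.84 0 0 0 0 0 5; -0.84 0 0 0 0 0 5"

```text
clock: 12.72
eef_pos: [437.2, 108.5, 113.9]
tool_rot: [3.14, -0.001, -0.139]
force: [5.0, -2.9, -5.2]
width: 7.4
gripper_force: 41.0
```

```bash
python3 -c "
from h import *
st()"
```

```text
t 12.72 [437.24 108.49 113.86] yaw -7.95 F [ 5.  -2.9 -5.2] T [-0.539 -1.015  0.213] w 7.38 gf 41.0 q7 -1.09 tau7 0.610
```

Request:
move_arm --targets "-0.84 0 0 0 0 0 5; -0.84 0 0 0 0 0 5; -0.84 0 0 0 0 0 5; -0.84 0 0 0 0 0 5; -0.84 0 0 0 0 0 5"

```text
clock: 13.13
eef_pos: [437.0, 108.0, 113.9]
tool_rot: [3.14, -0.002, -0.576]
force: [3.9, -3.8, -4.4]
width: 8.1
gripper_force: 41.1
```

Request:
move_arm --targets "-0.84 0 0 0 0 0 3; -0.84 0 0 0 0 0 0; -0.84 0 0 0 0 0 0"

```text
clock: 13.38
eef_pos: [437.0, 108.0, 113.9]
tool_rot: [3.14, -0.002, -0.624]
force: [3.8, -4.2, -3.2]
width: 8.1
gripper_force: 41.2
```

```bash
python3 -c "
from h import *
st()
d=cams.get_image('wrist');np.savez('pics/w4.npz',**d);cv2.imwrite('pics/w4.png',d['color'][...,::-1])"
```

```text
t 13.38 [436.96 107.97 113.86] yaw -35.74 F [ 3.8 -4.2 -3.2] T [-0.867 -0.769  0.129] w 8.07 gf 41.2 q7 -1.47 tau7 -0.186
```

Request:
move_arm --targets "-0.84 0 0 0 0 0 1.6; -0.84 0 0 0 0 0 0; -0.84 0 0 0 0 0 0"

```text
clock: 13.68
eef_pos: [436.9, 107.9, 113.9]
tool_rot: [3.14, -0.002, -0.652]
force: [4.0, -4.1, -3.4]
width: 7.5
gripper_force: 41.2
```

```bash
python3 -c "
from h import *
st()"
```

```text
t 13.68 [436.92 107.95 113.85] yaw -37.34 F [ 4.  -4.1 -3.4] T [-0.885 -0.846  0.157] w 7.48 gf 41.2 q7 -1.49 tau7 -0.167
```

Request:
move_arm --targets "-0.7 0 0 0 0 0 0; -0.4 0 0 0 0 0 0; -0.4 0 0 0 0 0 0; -0.4 0 0 0 0 0 0"

```text
clock: 14.02
eef_pos: [436.1, 110.1, 113.7]
tool_rot: [3.141, 0.002, -0.649]
force: [0.2, -0.0, 0.4]
width: 25.5
gripper_force: 0.0
```

Request:
move_arm --targets "-0.4 0 0 -3 0 0 0; -0.4 0 0 -3 0 0 0; -0.4 0 0 0 0 0 0"

```text
clock: 14.27
eef_pos: [439.1, 109.5, 177.4]
tool_rot: [-3.137, -0.003, -0.649]
force: [0.9, -0.1, 0.4]
width: 25.5
gripper_force: 0.0
```

```bash
python3 -c "
from h import *
go(492,227.6,175,183);st()
d=cams.get_image('wrist');np.savez('pics/w5.npz',**d);cv2.imwrite('pics/w5.png',d['color'][...,::-1])"
```

```text
pos [439.1 109.5 177.4] yaw -37.21 q [-0.98  0.67  1.06  2.13 -0.83  0.83 -1.62] w 25.53
shift cm x -2.93 y -12.61 z 0.24 turn 139.8
t 14.27 [439.07 109.49 177.37] yaw -37.21 F [ 0.9 -0.1  0.4] T [-0.013 -0.046  0.017] w 25.53 gf 0.0 q7 -1.62 tau7 -0.523
```

View pics/w5.png

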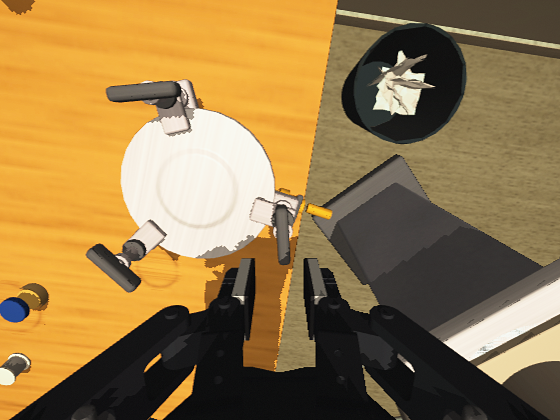

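Bar 1 now stands at (283,235), parallel to the fingers, about 90° past its bite. Bar 2 at (135,268) is untouched. I'm turning the wrist back for bar 2.

Request:
move_arm --targets "-0.4 0 0 0 0 0 -7; -0.4 0 0 0 0 0 -7; -0.4 0 0 0 0 0 -7; -0.4 0 0 0 0 0 -7; -0.4 0 0 0 0 0 -7"

```text
clock: 14.73
eef_pos: [435.9, 110.1, 173.0]
tool_rot: [-3.141, 0.002, -0.032]
force: [0.1, -0.2, -0.4]
width: 26.0
gripper_force: 0.0
```

Request:
move_arm --targets "-0.4 0 0 0 0 0 -7; -0.4 0 0 0 0 0 -7; -0.4 0 0 0 0 0 -7; -0.4 0 0 0 0 0 -7; -0.4 0 0 0 0 0 -7"

```text
clock: 15.15
eef_pos: [435.8, 110.1, 173.0]
tool_rot: [-3.14, 0.002, 0.579]
force: [0.1, 0.1, 0.1]
width: 25.7
gripper_force: 0.0
```

Request:
move_arm --targets "-0.4 0 0 0 0 0 -7; -0.4 0 0 0 0 0 -7; -0.4 0 0 0 0 0 -7; -0.4 0 0 0 0 0 -7; -0.4 0 0 0 0 0 -7"

```text
clock: 15.57
eef_pos: [435.8, 110.0, 173.1]
tool_rot: [-3.139, 0.001, 1.19]
force: [-0.0, -0.1, 0.3]
width: 25.5
gripper_force: 0.0
```

Request:
move_arm --targets "-0.4 0 0 0 0 0 -7; -0.4 0 0 0 0 0 -7; -0.4 0 0 0 0 0 -7; -0.4 0 0 0 0 0 -7; -0.4 0 0 0 0 0 -7"

```text
clock: 15.98
eef_pos: [435.8, 110.0, 173.1]
tool_rot: [-3.139, -0.001, 1.801]
force: [-0.1, 0.1, 0.3]
width: 25.9
gripper_force: 0.0
```

Request:
move_arm --targets "-0.4 0 0 0 0 0 -7; -0.4 0 0 0 0 0 -7; -0.4 0 0 0 0 0 -7; -0.4 0 0 0 0 0 -7; -0.4 0 0 0 0 0 -7"

```text
clock: 16.4
eef_pos: [435.7, 109.9, 173.1]
tool_rot: [-3.14, -0.002, 2.412]
force: [0.1, -1.0, 0.1]
width: 25.6
gripper_force: 0.0
```

Request:
move_arm --targets "-0.4 0 0 0 0 0 -7; -0.4 0 0 0 0 0 -7; -0.4 0 0 0 0 0 -7; -0.4 0 0 0 0 0 -7; -0.4 0 0 0 0 0 -7"

```text
clock: 16.82
eef_pos: [435.7, 109.9, 173.1]
tool_rot: [-3.141, -0.003, 3.023]
force: [-0.7, -0.1, -0.6]
width: 25.7
gripper_force: 0.0
```

Request:
move_arm --targets "-0.4 0 0 0 0 0 -7; -0.4 0 0 0 0 0 -3; -0.4 0 0 0 0 0 0"

```text
clock: 17.07
eef_pos: [435.8, 109.8, 173.1]
tool_rot: [3.141, -0.003, -3.091]
force: [-1.3, -0.2, 0.7]
width: 25.3
gripper_force: 0.0
```

```bash
python3 -c "
from h import *
go(491.5,226,176,183);st()"
```

```text
pos [435.8 109.8 173.1] yaw -177.09 q [-0.25  0.44 -0.08  2.11  0.06  0.59  1.25] w 25.32
shift cm x -6.15 y 11.32 z -0.29 turn -0.1
t 17.07 [435.84 109.78 173.13] yaw -177.09 F [-1.3 -0.2  0.7] T [ 0.009  0.008 -0.018] w 25.32 gf 0.0 q7 1.25 tau7 0.479
```

Request:
move_arm --targets "-0.4 -1.54 2.83 0 0 0 0; -0.4 -1.54 2.83 0 0 0 0; -0.4 -1.54 2.83 0 0 0 0; -0.4 -1.54 2.83 0 0 0 0; -0.5 0 0 2 0 0 0"

```text
clock: 17.48
eef_pos: [497.1, 235.0, 156.2]
tool_rot: [3.133, 0.009, -3.088]
force: [0.9, 1.6, 0.4]
width: 21.1
gripper_force: 0.0
```

Request:
move_arm --targets "-0.5 0 0 0 0 0 0; -0.5 0 0 0 0 0 0; -0.5 0 0 0 0 0 0"

```text
clock: 17.73
eef_pos: [492.2, 224.9, 153.7]
tool_rot: [-3.141, -0.002, -3.094]
force: [0.3, 0.2, 0.3]
width: 21.3
gripper_force: 0.0
```

Run:
```python
from h import *
go(491.5,226,114,183);st()
d=cams.get_image('wrist');np.savez('pics/w6.npz',**d);cv2.imwrite('pics/w6.png',d['color'][...,::-1])
t=cams.get_image('top');np.savez('pics/t6.npz',**t)
```

```text
pos [492.2 224.9 153.7] yaw -177.27 q [-0.44  0.58 -0.06  1.9   0.05  0.67  1.09] w 21.28
shift cm x 0.07 y 0.12 z 3.97 turn -0.3
t 17.73 [492.25 224.88 153.71] yaw -177.27 F [0.3 0.2 0.3] T [-0.018  0.055  0.017] w 21.28 gf 0.0 q7 1.09 tau7 -0.006
```

View pics/w6.png

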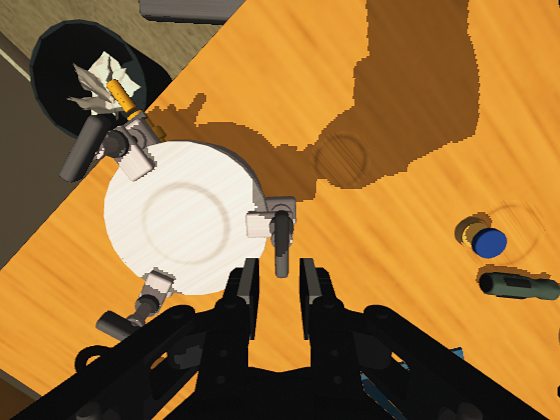

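Bar 2 at (282,240) lies in line with the gap between the fingers (inner faces about 258 and 301). I'm descending on it.

Request:
move_arm --targets "-0.5 0.05 0.1 1.3 0 0 0; -0.5 0 0 1.3 0 0 0; -0.5 0 0 1.3 0 0 0; -0.6 0 0 0 0 0 0; -0.6 0 0 0 0 0 0"

```text
clock: 18.25
eef_pos: [492.3, 226.2, 115.1]
tool_rot: [-3.141, -0.001, -3.093]
force: [0.2, -0.0, -0.4]
width: 16.9
gripper_force: 0.0
```

Request:
move_arm --targets "-0.72 0 0 0 0 0 0; -0.72 0 0 0 0 0 0; -0.75 0 0 0 0 0 0; -0.75 0 0 0 0 0 0"

```text
clock: 18.58
eef_pos: [492.7, 227.0, 115.4]
tool_rot: [3.141, 0.001, -3.092]
force: [0.8, 0.4, -0.4]
width: 10.8
gripper_force: 0.0
```

Run:
```python
from h import *
go(491.5,226,114,183);st()
```

```text
pos [492.7 227.  115.4] yaw -177.18 q [-0.45  0.64 -0.06  1.93  0.06  0.58  1.08] w 10.78
shift cm x 0.13 y -0.09 z 0.14 turn -0.2
t 18.58 [492.72 226.97 115.44] yaw -177.18 F [ 0.8  0.4 -0.4] T [-0.06   0.042  0.036] w 10.78 gf 0.0 q7 1.08 tau7 -0.000
```

Request:
move_arm --targets "-0.77 0.08 0 0.12 0 0 0; -0.785 0 0 0 0 0 0; -0.8 0 0 0 0 0 0; -0.8 0 0 0 0 0 0"

```text
clock: 18.92
eef_pos: [492.0, 226.5, 113.9]
tool_rot: [-3.141, 0.001, -3.092]
force: [1.1, -2.1, 4.7]
width: 8.6
gripper_force: 9.4
```

```bash
python3 -c "
from h import *
st()"
```

```text
t 18.92 [491.98 226.52 113.89] yaw -177.19 F [ 1.1 -2.1  4.7] T [-0.421 -0.151 -0.002] w 8.58 gf 9.4 q7 1.08 tau7 -0.006
```

Request:
move_arm --targets "-0.82 0 0 0 0 0 0; -0.84 0 0 0 0 0 0; -0.84 0 0 0 0 0 0"

```text
clock: 19.17
eef_pos: [492.0, 226.5, 114.0]
tool_rot: [-3.141, 0.001, -3.093]
force: [0.7, -1.8, 6.3]
width: 7.9
gripper_force: 41.7
```

```bash
python3 -c "
from h import *
st()"
```

```text
t 19.17 [491.97 226.51 113.97] yaw -177.19 F [ 0.7 -1.8  6.3] T [-0.499 -0.143 -0.01 ] w 7.88 gf 41.7 q7 1.08 tau7 -0.005
```

Request:
move_arm --targets "-0.84 0 0 0 0 0 2; -0.84 0 0 0 0 0 2"

```text
clock: 19.33
eef_pos: [492.0, 226.5, 114.0]
tool_rot: [-3.142, 0.001, 3.119]
force: [-0.3, -2.2, 5.2]
width: 7.8
gripper_force: 41.6
```

```bash
python3 -c "
from h import *
st()"
```

```text
t 19.33 [492.01 226.5  113.98] yaw 178.72 F [-0.3 -2.2  5.2] T [-0.554 -0.158  0.032] w 7.77 gf 41.6 q7 1.03 tau7 0.311
```

Request:
move_arm --targets "-0.84 0 0 0 0 0 2; -0.84 0 0 0 0 0 2"

```text
clock: 19.5
eef_pos: [492.0, 226.5, 114.0]
tool_rot: [-3.141, 0.001, 3.049]
force: [1.0, -2.9, 5.7]
width: 7.7
gripper_force: 41.7
```

```bash
python3 -c "
from h import *
st()"
```

```text
t 19.5 [491.97 226.45 113.97] yaw 174.72 F [ 1.  -2.9  5.7] T [-0.558 -0.167  0.026] w 7.73 gf 41.7 q7 0.98 tau7 0.283
```

Request:
move_arm --targets "-0.84 0 0 0 0 0 2; -0.84 0 0 0 0 0 2"

```text
clock: 19.67
eef_pos: [492.0, 226.4, 114.0]
tool_rot: [-3.141, 0.001, 2.979]
force: [0.6, -2.4, 4.6]
width: 7.3
gripper_force: 41.6
```

```bash
python3 -c "
from h import *
st()"
```

```text
t 19.67 [491.96 226.36 113.96] yaw 170.71 F [ 0.6 -2.4  4.6] T [-0.557 -0.109  0.04 ] w 7.29 gf 41.6 q7 0.93 tau7 0.283
```

Request:
move_arm --targets "-0.84 0 0 0 0 0 2; -0.84 0 0 0 0 0 2"

```text
clock: 19.83
eef_pos: [492.0, 226.3, 114.0]
tool_rot: [-3.141, 0.001, 2.91]
force: [0.8, -3.2, 5.7]
width: 7.5
gripper_force: 41.7
```

```bash
python3 -c "
from h import *
st()"
```

```text
t 19.83 [491.96 226.32 113.97] yaw 166.71 F [ 0.8 -3.2  5.7] T [-0.571 -0.054  0.028] w 7.46 gf 41.7 q7 0.88 tau7 0.282
```

Request:
move_arm --targets "-0.84 0 0 0 0 0 2; -0.84 0 0 0 0 0 2"

```text
clock: 20.0
eef_pos: [492.0, 226.3, 114.0]
tool_rot: [-3.141, 0.001, 2.84]
force: [0.6, -2.8, 6.3]
width: 8.0
gripper_force: 41.7
```

```bash
python3 -c "
from h import *
st()"
```

```text
t 20.0 [491.96 226.28 113.98] yaw 162.71 F [ 0.6 -2.8  6.3] T [-0.6   -0.102  0.062] w 7.97 gf 41.7 q7 0.83 tau7 0.282
```

Request:
move_arm --targets "-0.84 0 0 0 0 0 2; -0.84 0 0 0 0 0 2"

```text
clock: 20.17
eef_pos: [491.9, 226.2, 114.0]
tool_rot: [-3.141, 0.001, 2.77]
force: [1.6, -2.0, 5.6]
width: 7.2
gripper_force: 41.7
```

```bash
python3 -c "
from h import *
st()"
```

```text
t 20.17 [491.93 226.24 113.96] yaw 158.71 F [ 1.6 -2.   5.6] T [-0.652 -0.035  0.034] w 7.20 gf 41.7 q7 0.78 tau7 0.282
```

Request:
move_arm --targets "-0.84 0 -0.04 0 0 0 2; -0.84 0 0 0 0 0 2"

```text
clock: 20.33
eef_pos: [491.9, 226.2, 114.0]
tool_rot: [3.141, 0.001, 2.7]
force: [0.3, -2.0, 5.5]
width: 7.6
gripper_force: 41.7
```

```bash
python3 -c "
from h import *
st()"
```

```text
t 20.33 [491.92 226.15 113.96] yaw 154.71 F [ 0.3 -2.   5.5] T [-0.511 -0.142  0.044] w 7.60 gf 41.7 q7 0.73 tau7 0.286
```

Request:
move_arm --targets "-0.84 0 0 0 0 0 2; -0.84 0 0 0 0 0 2"

```text
clock: 20.5
eef_pos: [491.9, 226.1, 114.0]
tool_rot: [3.141, 0.001, 2.631]
force: [0.1, -3.1, 5.5]
width: 7.7
gripper_force: 41.7
```

```bash
python3 -c "
from h import *
st()"
```

```text
t 20.5 [491.89 226.15 113.98] yaw 150.72 F [ 0.1 -3.1  5.5] T [-0.538 -0.134  0.001] w 7.67 gf 41.7 q7 0.68 tau7 0.282
```

Request:
move_arm --targets "-0.84 0 0 0 0 0 2; -0.84 0 0 0 0 0 2"

```text
clock: 20.67
eef_pos: [491.9, 226.1, 114.0]
tool_rot: [3.141, 0.001, 2.561]
force: [0.5, -1.4, 5.4]
width: 7.7
gripper_force: 41.7
```

```bash
python3 -c "
from h import *
st()"
```

```text
t 20.67 [491.89 226.08 113.99] yaw 146.71 F [ 0.5 -1.4  5.4] T [-0.53  -0.113 -0.018] w 7.66 gf 41.7 q7 0.64 tau7 0.282
```

Request:
move_arm --targets "-0.84 0 0 0 0 0 2; -0.84 0 0 0 0 0 2"

```text
clock: 20.83
eef_pos: [491.9, 226.0, 114.0]
tool_rot: [3.141, 0.001, 2.491]
force: [-0.6, -1.5, 6.3]
width: 7.3
gripper_force: 41.7
```

```bash
python3 -c "
from h import *
st()"
```

```text
t 20.83 [491.86 226.   113.97] yaw 142.71 F [-0.6 -1.5  6.3] T [-0.6   -0.081  0.034] w 7.32 gf 41.7 q7 0.59 tau7 0.282
```

Request:
move_arm --targets "-0.84 0 0 0 0 0 2; -0.84 0 0 0 0 0 2"

```text
clock: 21.0
eef_pos: [491.8, 226.0, 114.0]
tool_rot: [3.141, 0.001, 2.421]
force: [0.2, -2.7, 5.4]
width: 7.9
gripper_force: 41.7
```

```bash
python3 -c "
from h import *
st()"
```

```text
t 21.0 [491.83 225.98 113.99] yaw 138.71 F [ 0.2 -2.7  5.4] T [-0.594 -0.047  0.038] w 7.95 gf 41.7 q7 0.54 tau7 0.282
```

Request:
move_arm --targets "-0.84 0 0 0 0 0 2; -0.84 0 0 0 0 0 2"

```text
clock: 21.17
eef_pos: [491.8, 226.0, 114.0]
tool_rot: [3.141, 0.001, 2.351]
force: [0.1, -2.5, 5.2]
width: 8.3
gripper_force: 41.7
```

```bash
python3 -c "
from h import *
st()"
```

```text
t 21.17 [491.81 225.95 113.98] yaw 134.71 F [ 0.1 -2.5  5.2] T [-0.581 -0.022  0.037] w 8.35 gf 41.7 q7 0.49 tau7 0.282
```

Request:
move_arm --targets "-0.84 0 0 0 0 0 2; -0.84 0 0 0 0 0 2"

```text
clock: 21.33
eef_pos: [491.8, 225.9, 114.0]
tool_rot: [3.141, 0.001, 2.281]
force: [0.3, -3.4, 5.3]
width: 7.6
gripper_force: 41.7
```

```bash
python3 -c "
from h import *
st()"
```

```text
t 21.33 [491.76 225.93 113.98] yaw 130.71 F [ 0.3 -3.4  5.3] T [-0.637  0.012 -0.02 ] w 7.59 gf 41.7 q7 0.44 tau7 0.283
```

Request:
move_arm --targets "-0.84 0 0 0 0 0 2; -0.84 0 0 0 0 0 2"

```text
clock: 21.5
eef_pos: [491.7, 225.9, 114.0]
tool_rot: [3.141, 0.001, 2.212]
force: [0.1, -2.1, 5.9]
width: 7.6
gripper_force: 41.7
```

```bash
python3 -c "
from h import *
st()"
```

```text
t 21.5 [491.7  225.91 113.98] yaw 126.71 F [ 0.1 -2.1  5.9] T [-0.602 -0.039  0.028] w 7.59 gf 41.7 q7 0.39 tau7 0.283
```

Request:
move_arm --targets "-0.84 0 0 0 0 0 2; -0.84 0 0 0 0 0 2"

```text
clock: 21.67
eef_pos: [491.7, 225.8, 114.0]
tool_rot: [3.141, 0.001, 2.142]
force: [-0.2, -2.5, 6.0]
width: 7.6
gripper_force: 41.8
```

```bash
python3 -c "
from h import *
st()"
```

```text
t 21.67 [491.68 225.85 113.98] yaw 122.71 F [-0.2 -2.5  6. ] T [-0.656  0.045  0.047] w 7.60 gf 41.8 q7 0.34 tau7 0.283
```

Request:
move_arm --targets "-0.84 0 0 0 0 0 2; -0.84 0 0 0 0 0 2"

```text
clock: 21.83
eef_pos: [491.6, 225.8, 114.0]
tool_rot: [3.141, 0.001, 2.072]
force: [-0.4, -3.1, 6.8]
width: 7.6
gripper_force: 41.8
```

```bash
python3 -c "
from h import *
st()"
```

```text
t 21.83 [491.64 225.85 113.99] yaw 118.71 F [-0.4 -3.1  6.8] T [-0.661  0.053 -0.01 ] w 7.57 gf 41.8 q7 0.30 tau7 0.284
```

Request:
move_arm --targets "-0.84 0 0 0 0 0 2; -0.84 0 0 0 0 0 2"

```text
clock: 22.0
eef_pos: [491.6, 225.8, 114.0]
tool_rot: [3.142, 0.001, 2.002]
force: [-0.7, -2.3, 6.4]
width: 7.5
gripper_force: 41.8
```

```bash
python3 -c "
from h import *
st()"
```

```text
t 22.0 [491.59 225.81 113.97] yaw 114.71 F [-0.7 -2.3  6.4] T [-0.69   0.092  0.047] w 7.52 gf 41.8 q7 0.25 tau7 0.284
```

Request:
move_arm --targets "-0.84 0 0 0 0 0 2; -0.84 0 0 0 0 0 2"

```text
clock: 22.17
eef_pos: [491.5, 225.8, 114.0]
tool_rot: [3.142, 0.001, 1.932]
force: [-0.8, -3.1, 6.0]
width: 7.9
gripper_force: 41.8
```

```bash
python3 -c "
from h import *
st()"
```

```text
t 22.17 [491.55 225.8  113.99] yaw 110.71 F [-0.8 -3.1  6. ] T [-0.604  0.075 -0.018] w 7.91 gf 41.8 q7 0.20 tau7 0.284
```

Request:
move_arm --targets "-0.84 0 0 0 0 0 2; -0.84 0 0 0 0 0 2"

```text
clock: 22.33
eef_pos: [491.3, 225.8, 114.0]
tool_rot: [-3.141, 0.001, 1.863]
force: [-1.3, -2.8, 7.3]
width: 7.7
gripper_force: 41.9
```

```bash
python3 -c "
from h import *
st()"
```

```text
t 22.33 [491.31 225.78 113.98] yaw 106.75 F [-1.3 -2.8  7.3] T [-0.683  0.211  0.236] w 7.70 gf 41.9 q7 0.15 tau7 0.100
```

Request:
move_arm --targets "-0.84 0 0 0 0 0 2; -0.84 0 0 0 0 0 2"

```text
clock: 22.5
eef_pos: [491.2, 225.8, 114.0]
tool_rot: [-3.141, 0.001, 1.794]
force: [-0.8, -2.7, 7.4]
width: 8.2
gripper_force: 41.9
```

```bash
python3 -c "
from h import *
st()"
```

```text
t 22.5 [491.25 225.75 113.95] yaw 102.76 F [-0.8 -2.7  7.4] T [-0.692  0.213  0.266] w 8.21 gf 41.9 q7 0.10 tau7 0.102
```

Request:
move_arm --targets "-0.84 0 0 0 0 0 2; -0.84 0 0 0 0 0 2"

```text
clock: 22.67
eef_pos: [491.2, 225.8, 114.0]
tool_rot: [-3.141, 0.001, 1.724]
force: [-1.8, -3.4, 6.5]
width: 7.4
gripper_force: 41.9
```

```bash
python3 -c "
from h import *
st()"
```

```text
t 22.67 [491.24 225.76 113.98] yaw 98.76 F [-1.8 -3.4  6.5] T [-0.702  0.243  0.207] w 7.41 gf 41.9 q7 0.05 tau7 0.103
```

Request:
move_arm --targets "-0.84 0 0 0 0 0 2; -0.84 0 0 0 0 0 2"

```text
clock: 22.83
eef_pos: [491.1, 225.8, 114.0]
tool_rot: [-3.141, 0.001, 1.654]
force: [-1.0, -1.6, 8.6]
width: 7.6
gripper_force: 41.9
```

```bash
python3 -c "
from h import *
st()"
```

```text
t 22.83 [491.15 225.79 113.98] yaw 94.76 F [-1.  -1.6  8.6] T [-0.679  0.271  0.216] w 7.61 gf 41.9 q7 0.00 tau7 0.104
```

Screw 2 bites at about 109.5°, so its target yaw is about 19.3°.

Request:
move_arm --targets "-0.84 0 0 0 0 0 5; -0.84 0 0 0 0 0 5; -0.84 0 0 0 0 0 5; -0.84 0 0 0 0 0 5; -0.84 0 0 0 0 0 5"

```text
clock: 23.25
eef_pos: [490.9, 225.9, 114.0]
tool_rot: [-3.141, 0.001, 1.215]
force: [-1.9, -3.3, 8.8]
width: 7.8
gripper_force: 42.0
```

Request:
move_arm --targets "-0.84 0 0 0 0 0 5; -0.84 0 0 0 0 0 5; -0.84 0 0 0 0 0 5; -0.84 0 0 0 0 0 5; -0.84 0 0 0 0 0 5"

```text
clock: 23.67
eef_pos: [490.7, 226.1, 114.0]
tool_rot: [-3.141, 0.001, 0.779]
force: [-1.3, -1.6, 9.3]
width: 7.8
gripper_force: 42.1
```

Request:
move_arm --targets "-0.84 0 0 0 0 0 5; -0.84 0 0 0 0 0 5; -0.84 0 0 0 0 0 5; -0.84 0 0 0 0 0 5; -0.84 0 0 0 0 0 4"

```text
clock: 24.08
eef_pos: [490.6, 226.4, 114.0]
tool_rot: [-3.141, 0.001, 0.36]
force: [-2.0, -1.3, 8.6]
width: 7.6
gripper_force: 42.2
```

Request:
move_arm --targets "-0.84 0 0 0 0 0 0; -0.84 0 0 0 0 0 0; -0.84 0 0 0 0 0 0"

```text
clock: 24.33
eef_pos: [490.6, 226.3, 114.0]
tool_rot: [-3.141, 0.001, 0.364]
force: [-2.5, -1.8, 10.5]
width: 7.7
gripper_force: 42.2
```

```bash
python3 -c "
from h import *
st()"
```

```text
t 24.33 [490.63 226.32 113.96] yaw 20.87 F [-2.5 -1.8 10.5] T [-0.449  0.603  0.129] w 7.74 gf 42.2 q7 -0.95 tau7 -0.133
```

Request:
move_arm --targets "-0.84 0 0 0 0 0 1.6; -0.84 0 0 0 0 0 0; -0.84 0 0 0 0 0 0"

```text
clock: 24.58
eef_pos: [490.6, 226.4, 114.0]
tool_rot: [-3.141, 0.001, 0.336]
force: [-3.2, -1.6, 9.5]
width: 7.8
gripper_force: 42.2
```

```bash
python3 -c "
from h import *
st()"
```

```text
t 24.58 [490.61 226.37 113.96] yaw 19.27 F [-3.2 -1.6  9.5] T [-0.438  0.636  0.083] w 7.84 gf 42.2 q7 -0.97 tau7 -0.164
```

Request:
move_arm --targets "-0.7 0 0 0 0 0 0; -0.4 0 0 0 0 0 0; -0.4 0 0 0 0 0 0; -0.4 0 0 0 0 0 0"

```text
clock: 24.92
eef_pos: [491.2, 226.8, 113.3]
tool_rot: [-3.141, 0.0, 0.336]
force: [0.3, -0.2, -0.7]
width: 25.6
gripper_force: 0.0
```

Request:
move_arm --targets "-0.4 0 0 -3 0 0 0; -0.4 0 0 -3 0 0 0; -0.4 0 0 0 0 0 0"

```text
clock: 25.17
eef_pos: [494.6, 226.7, 177.8]
tool_rot: [3.142, -0.008, 0.335]
force: [1.0, -0.2, -0.1]
width: 25.7
gripper_force: 0.0
```

Request:
move_arm --targets "-0.4 0 0 0 0 0 -7; -0.4 0 0 0 0 0 -7; -0.4 0 0 0 0 0 -7; -0.4 0 0 0 0 0 -7; -0.4 0 0 0 0 0 -7"

```text
clock: 25.58
eef_pos: [491.3, 226.7, 173.3]
tool_rot: [-3.141, -0.0, 0.953]
force: [0.0, -0.0, -0.1]
width: 25.7
gripper_force: 0.0
```

Request:
move_arm --targets "-0.4 0 0 0 0 0 -7; -0.4 0 0 0 0 0 -7; -0.4 0 0 0 0 0 -7; -0.4 0 0 0 0 0 -7; -0.4 0 0 0 0 0 -7"

```text
clock: 26.0
eef_pos: [491.2, 226.6, 173.3]
tool_rot: [-3.141, -0.0, 1.563]
force: [0.9, 0.1, 0.5]
width: 25.5
gripper_force: 0.0
```

Request:
move_arm --targets "-0.4 0 0 0 0 0 -7; -0.4 0 0 0 0 0 -7; -0.4 0 0 0 0 0 -7; -0.4 0 0 0 0 0 -7; -0.4 0 0 0 0 0 -7"

```text
clock: 26.42
eef_pos: [491.3, 226.6, 173.3]
tool_rot: [-3.141, -0.0, 2.174]
force: [-0.2, -0.1, -1.0]
width: 25.7
gripper_force: 0.0
```

Request:
move_arm --targets "-0.4 0 0 0 0 0 -7; -0.4 0 0 0 0 0 -7; -0.4 0 0 0 0 0 -7; -0.4 0 0 0 0 0 -7; -0.4 0 0 0 0 0 -7"

```text
clock: 26.83
eef_pos: [491.2, 226.5, 173.3]
tool_rot: [3.141, -0.0, 2.785]
force: [-0.1, 0.3, -0.4]
width: 25.4
gripper_force: 0.0
```

Request:
move_arm --targets "-0.4 0 0 0 0 0 -7; -0.4 0 0 0 0 0 -7; -0.4 0 0 0 0 0 -7; -0.4 0 0 0 0 0 -7; -0.4 0 0 0 0 0 -7"

```text
clock: 27.25
eef_pos: [491.2, 226.5, 173.2]
tool_rot: [3.141, -0.0, -2.887]
force: [1.4, -0.5, -0.0]
width: 25.4
gripper_force: 0.0
```

Request:
move_arm --targets "-0.4 0 0 0 0 0 -7; -0.4 0 0 0 0 0 -7; -0.4 0 0 0 0 0 -7; -0.4 0 0 0 0 0 -7; -0.4 0 0 0 0 0 -7"

```text
clock: 27.67
eef_pos: [491.2, 226.5, 173.3]
tool_rot: [3.141, -0.0, -2.276]
force: [-0.3, -0.6, -0.3]
width: 25.8
gripper_force: 0.0
```

Request:
move_arm --targets "-0.4 0 0 0 0 0 -5; -0.4 0 0 0 0 0 0"

```text
clock: 27.83
eef_pos: [491.3, 226.4, 173.2]
tool_rot: [3.141, -0.0, -2.193]
force: [0.2, 0.2, 0.3]
width: 26.0
gripper_force: 0.0
```

```bash
python3 -c "
from h import *
go(565.7,119.8,176,235.2);st()"
```

```text
pos [491.3 226.4 173.2] yaw -125.67 q [-0.31  0.56 -0.25  1.88  0.2   0.73  1.84] w 25.99
shift cm x 4.32 y -12.26 z -0.28 turn -0.9
t 27.83 [491.25 226.35 173.24] yaw -125.67 F [0.2 0.2 0.3] T [0.022 0.024 0.003] w 25.99 gf 0.0 q7 1.84 tau7 0.730
```

Request:
move_arm --targets "-0.4 1.08 -3.06 0 0 0 0; -0.4 1.08 -3.06 0 0 0 0; -0.4 1.08 -3.06 0 0 0 0; -0.4 1.08 -3.06 0 0 0 0; -0.5 0 0 2 0 0 -0.9"

```text
clock: 28.25
eef_pos: [572.3, 112.3, 156.0]
tool_rot: [-3.132, 0.003, -2.192]
force: [0.8, -2.0, -0.2]
width: 21.3
gripper_force: 0.0
```

Request:
move_arm --targets "-0.4 0 0 0 0 0 0; -0.4 0 0 0 0 0 0; -0.4 0 0 0 0 0 0; -0.4 0 0 0 0 0 0"

```text
clock: 28.58
eef_pos: [565.3, 121.4, 154.3]
tool_rot: [-3.142, 0.001, -2.178]
force: [0.4, 0.3, 0.1]
width: 25.7
gripper_force: 0.0
```

Run:
```python
from h import *
go(565.4,119.5,114.5,235.2);st()
d=cams.get_image('wrist');np.savez('pics/w7.npz',**d)
s=read_state()
# bar top row profile along the image between fingers
P=proj(d,[[565.4,119.5,118],[565.4-22*np.cos(np.radians(55.2)),119.5-22*np.sin(np.radians(55.2)),118]]);print(P)
g=d["color"].astype(int)
for f in(0,.5,.9):
    p=P[0]+f*(P[1]-P[0]);u,v=p.round().astype(int);print(u,v,g[v,u-30:u+31,0])
```

```text
pos [565.3 121.4 154.3] yaw -124.8 q [-0.1   0.63 -0.26  1.8   0.22  0.74  2.07] w 25.75
shift cm x 0.16 y -0.11 z 3.98 turn 0.0
t 28.58 [565.35 121.44 154.33] yaw -124.80 F [0.4 0.3 0.1] T [ 0.052 -0.021 -0.036] w 25.75 gf 0.0 q7 2.07 tau7 -0.009
[[277.21326984 241.11993026]
 [277.14021289 208.80136469]]
277 241 [232 233 233 234 234 235 234 234 236 235 234 233 233 230 230 232 233 234
 237 241 179 121 134  78  35  45  45  49  50  49  49  50  52  50  47  52
  39  84 126 132 112 213 236 232 230 230 229 230 231 232 234 238 183 133
 140 141 142 141 139 139 137]
277 225 [235 234 233 232 233 233 233 233 233 234 235 235 236 234 233 230 231 237
 151  80  69  90  80  78  92 101 106 107 106 103 102 104 101  92  82  69
  45  46  55  53  54  53  42  84 123 130 129 129 128 129 129 129 129 129
 130 129 128 127 129 128 129]
277 212 [237 236 235 234 233 233 233 232 232 231 232 233 234 235 236 215 193 214
 183 107  69  76  76  49  32  34  38  39  36  36  35  33  33  29  23  96
 209 173 117 121 124 125 131 133 132 132 132 133 131 128 126 214 236 232
 230 230 230 230 230 230 229]
```

Request:
move_arm --targets "-0.5 0.15 -0.1 1.3 0 0 0; -0.5 0 0 1.3 0 0 0; -0.5 0 0 1.3 0 0 0; -0.6 0 0 0 0 0 0; -0.6 0 0 0 0 0 0"

```text
clock: 29.05
eef_pos: [565.1, 118.7, 114.7]
tool_rot: [3.141, -0.0, -2.179]
force: [-0.4, -1.0, -0.8]
width: 17.0
gripper_force: 0.0
```

Request:
move_arm --targets "-0.72 0 0 0 0 0 0; -0.72 0 0 0 0 0 0; -0.75 0 0 0 0 0 0; -0.75 0 0 0 0 0 0"

```text
clock: 29.38
eef_pos: [565.6, 118.7, 115.3]
tool_rot: [-3.141, 0.001, -2.179]
force: [-0.5, 1.6, 1.9]
width: 10.7
gripper_force: 0.8
```

Run:
```python
from h import *
go(565.4,119.5,114,235.2);st()
```

```text
pos [565.6 118.7 115.3] yaw -124.85 q [-0.1   0.68 -0.24  1.82  0.24  0.66  2.05] w 10.69
shift cm x -0.05 y 0.06 z 0.13 turn -0.0
t 29.38 [565.59 118.7  115.32] yaw -124.85 F [-0.5  1.6  1.9] T [ 0.264  0.178 -0.011] w 10.69 gf 0.8 q7 2.05 tau7 -0.012
```

Request:
move_arm --targets "-0.77 -0.05 0.06 0.05 0 0 0; -0.785 0 0 0 0 0 0; -0.8 0 0 0 0 0 0; -0.8 0 0 0 0 0 0"

```text
clock: 29.72
eef_pos: [565.2, 119.2, 114.4]
tool_rot: [3.141, 0.0, -2.179]
force: [-0.5, 2.1, 4.9]
width: 8.5
gripper_force: 9.2
```

```bash
python3 -c "
from h import *
st()"
```

```text
t 29.72 [565.18 119.21 114.43] yaw -124.86 F [-0.5  2.1  4.9] T [ 0.343  0.419 -0.066] w 8.54 gf 9.2 q7 2.05 tau7 0.011
```

Request:
move_arm --targets "-0.82 0 0 0 0 0 0; -0.84 0 0 0 0 0 0; -0.84 0 0 0 0 0 0"

```text
clock: 29.97
eef_pos: [565.2, 119.2, 114.6]
tool_rot: [3.142, 0.001, -2.179]
force: [-2.6, 2.0, 5.1]
width: 7.6
gripper_force: 41.1
```

```bash
python3 -c "
from h import *
st()"
```

```text
t 29.97 [565.24 119.2  114.55] yaw -124.86 F [-2.6  2.   5.1] T [0.362 0.578 0.   ] w 7.64 gf 41.1 q7 2.05 tau7 0.013
```

Request:
move_arm --targets "-0.84 0 0 0 0 0 2; -0.84 0 0 0 0 0 2"

```text
clock: 30.13
eef_pos: [565.2, 119.2, 114.5]
tool_rot: [3.141, 0.0, -2.251]
force: [-2.5, 1.7, 4.9]
width: 8.0
gripper_force: 41.0
```

```bash
python3 -c "
from h import *
st()"
```

```text
t 30.13 [565.2  119.21 114.54] yaw -128.95 F [-2.5  1.7  4.9] T [0.322 0.534 0.009] w 7.99 gf 41.0 q7 2.00 tau7 0.327
```

Request:
move_arm --targets "-0.84 0 0 0 0 0 2; -0.84 0 0 0 0 0 2"

```text
clock: 30.3
eef_pos: [565.1, 119.3, 114.5]
tool_rot: [3.141, 0.0, -2.32]
force: [-1.8, 1.8, 5.8]
width: 7.7
gripper_force: 41.0
```

```bash
python3 -c "
from h import *
st()"
```

```text
t 30.3 [565.14 119.28 114.53] yaw -132.95 F [-1.8  1.8  5.8] T [ 0.357  0.541 -0.036] w 7.69 gf 41.0 q7 1.95 tau7 0.298
```

Request:
move_arm --targets "-0.84 0 0 0 0 0 2; -0.84 0 0 0 0 0 2"

```text
clock: 30.47
eef_pos: [565.1, 119.3, 114.5]
tool_rot: [3.141, 0.0, -2.39]
force: [-2.6, 1.1, 5.0]
width: 7.7
gripper_force: 41.0
```

```bash
python3 -c "
from h import *
st()"
```

```text
t 30.47 [565.15 119.31 114.53] yaw -136.94 F [-2.6  1.1  5. ] T [0.407 0.544 0.021] w 7.71 gf 41.0 q7 1.89 tau7 0.297
```

Request:
move_arm --targets "-0.84 0 0 0 0 0 2; -0.84 0 0 0 0 0 2"

```text
clock: 30.63
eef_pos: [565.1, 119.3, 114.5]
tool_rot: [3.141, 0.0, -2.46]
force: [-1.8, 2.4, 5.2]
width: 7.8
gripper_force: 41.0
```

```bash
python3 -c "
from h import *
st()"
```

```text
t 30.63 [565.11 119.35 114.55] yaw -140.94 F [-1.8  2.4  5.2] T [0.395 0.589 0.08 ] w 7.81 gf 41.0 q7 1.84 tau7 0.296
```

Request:
move_arm --targets "-0.84 0 0 0 0 0 2; -0.84 0 0 0 0 0 2"

```text
clock: 30.8
eef_pos: [565.1, 119.3, 114.5]
tool_rot: [3.141, 0.0, -2.53]
force: [-2.9, 2.5, 5.3]
width: 7.6
gripper_force: 41.0
```

```bash
python3 -c "
from h import *
st()"
```

```text
t 30.8 [565.05 119.32 114.54] yaw -144.95 F [-2.9  2.5  5.3] T [ 0.418  0.509 -0.018] w 7.62 gf 41.0 q7 1.79 tau7 0.295
```

Request:
move_arm --targets "-0.84 0 0 0 0 0 2; -0.84 0 0 0 0 0 2"

```text
clock: 30.97
eef_pos: [565.1, 119.4, 114.5]
tool_rot: [3.141, 0.0, -2.6]
force: [-2.3, 2.1, 5.5]
width: 7.5
gripper_force: 41.0
```

```bash
python3 -c "
from h import *
st()"
```

```text
t 30.97 [565.06 119.38 114.53] yaw -148.95 F [-2.3  2.1  5.5] T [0.473 0.609 0.019] w 7.52 gf 41.0 q7 1.74 tau7 0.294
```

Request:
move_arm --targets "-0.84 0 0 0 0 0 2; -0.84 0 0 0 0 0 2"

```text
clock: 31.13
eef_pos: [565.0, 119.4, 114.5]
tool_rot: [3.141, 0.0, -2.669]
force: [-2.2, 2.4, 4.8]
width: 7.7
gripper_force: 41.0
```

```bash
python3 -c "
from h import *
st()"
```

```text
t 31.13 [565.02 119.4  114.53] yaw -152.94 F [-2.2  2.4  4.8] T [0.492 0.618 0.016] w 7.67 gf 41.0 q7 1.69 tau7 0.294
```

Request:
move_arm --targets "-0.84 0 0 0 0 0 2; -0.84 0 0 0 0 0 2"

```text
clock: 31.3
eef_pos: [565.0, 119.5, 114.5]
tool_rot: [3.141, 0.0, -2.739]
force: [-2.3, 1.7, 5.3]
width: 7.7
gripper_force: 41.0
```

```bash
python3 -c "
from h import *
st()"
```

```text
t 31.3 [565.   119.47 114.51] yaw -156.94 F [-2.3  1.7  5.3] T [0.494 0.613 0.013] w 7.67 gf 41.0 q7 1.64 tau7 0.293
```

Request:
move_arm --targets "-0.84 0 0 0 0 0 2; -0.84 0 0 0 0 0 2"

```text
clock: 31.47
eef_pos: [565.0, 119.5, 114.5]
tool_rot: [3.141, -0.0, -2.809]
force: [-3.2, 2.6, 5.6]
width: 7.5
gripper_force: 41.0
```

```bash
python3 -c "
from h import *
st()"
```

```text
t 31.47 [564.97 119.49 114.54] yaw -160.94 F [-3.2  2.6  5.6] T [ 0.517  0.628 -0.016] w 7.49 gf 41.0 q7 1.59 tau7 0.293
```

Request:
move_arm --targets "-0.84 0 0 0 0 0 2; -0.84 0 0 0 0 0 2"

```text
clock: 31.63
eef_pos: [564.9, 119.5, 114.5]
tool_rot: [3.141, -0.0, -2.879]
force: [-2.5, 2.3, 5.8]
width: 7.8
gripper_force: 41.0
```

```bash
python3 -c "
from h import *
st()"
```

```text
t 31.63 [564.94 119.55 114.51] yaw -164.93 F [-2.5  2.3  5.8] T [0.561 0.587 0.043] w 7.80 gf 41.0 q7 1.54 tau7 0.292
```

Request:
move_arm --targets "-0.84 0 0 0 0 0 2; -0.84 0 0 0 0 0 2"

```text
clock: 31.8
eef_pos: [565.0, 119.6, 114.5]
tool_rot: [3.141, -0.0, -2.948]
force: [-3.7, 3.2, 6.3]
width: 7.9
gripper_force: 41.0
```

```bash
python3 -c "
from h import *
st()"
```

```text
t 31.8 [564.99 119.58 114.53] yaw -168.93 F [-3.7  3.2  6.3] T [0.516 0.546 0.011] w 7.85 gf 41.0 q7 1.49 tau7 0.292
```

Request:
move_arm --targets "-0.84 0 0 0 0 0 2; -0.84 0 0 0 0 0 2"

```text
clock: 31.97
eef_pos: [564.9, 119.6, 114.5]
tool_rot: [3.141, -0.0, -3.018]
force: [-2.3, 2.6, 5.1]
width: 7.9
gripper_force: 41.0
```

```bash
python3 -c "
from h import *
st()"
```

```text
t 31.97 [564.93 119.63 114.53] yaw -172.93 F [-2.3  2.6  5.1] T [0.479 0.559 0.021] w 7.86 gf 41.0 q7 1.44 tau7 0.292
```

Request:
move_arm --targets "-0.84 0 0 0 0 0 2; -0.84 0 0 0 0 0 2"

```text
clock: 32.13
eef_pos: [565.0, 119.7, 114.6]
tool_rot: [3.141, -0.0, -3.088]
force: [-1.7, 2.4, 5.2]
width: 7.8
gripper_force: 41.0
```

```bash
python3 -c "
from h import *
st()"
```

```text
t 32.13 [564.96 119.67 114.55] yaw -176.93 F [-1.7  2.4  5.2] T [0.575 0.582 0.054] w 7.80 gf 41.0 q7 1.39 tau7 0.292
```

Request:
move_arm --targets "-0.84 0 0 0 0 0 2; -0.84 0 0 0 0 0 2"

```text
clock: 32.3
eef_pos: [564.9, 119.7, 114.5]
tool_rot: [3.141, -0.0, 3.125]
force: [-2.3, 1.7, 5.8]
width: 7.9
gripper_force: 41.0
```

```bash
python3 -c "
from h import *
st()"
```

```text
t 32.3 [564.94 119.7  114.54] yaw 179.08 F [-2.3  1.7  5.8] T [0.539 0.544 0.078] w 7.92 gf 41.0 q7 1.34 tau7 0.291
```

Request:
move_arm --targets "-0.84 0 0 0 0 0 2; -0.84 0 0 0 0 0 2"

```text
clock: 32.47
eef_pos: [564.9, 119.8, 114.5]
tool_rot: [3.141, -0.001, 3.056]
force: [-2.6, 2.1, 5.4]
width: 8.0
gripper_force: 41.0
```

```bash
python3 -c "
from h import *
st()"
```

```text
t 32.47 [564.94 119.77 114.53] yaw 175.08 F [-2.6  2.1  5.4] T [0.621 0.564 0.065] w 7.95 gf 41.0 q7 1.29 tau7 0.275
```

Request:
move_arm --targets "-0.84 0 0 0 0 0 2; -0.84 0 0 0 0 0 2"

```text
clock: 32.63
eef_pos: [565.0, 120.0, 114.5]
tool_rot: [3.14, -0.0, 2.987]
force: [-2.6, 3.2, 4.8]
width: 7.7
gripper_force: 41.0
```

```bash
python3 -c "
from h import *
st()"
```

```text
t 32.63 [565.02 119.97 114.53] yaw 171.12 F [-2.6  3.2  4.8] T [0.621 0.574 0.179] w 7.69 gf 41.0 q7 1.24 tau7 0.093
```

Request:
move_arm --targets "-0.84 0 0 0 0 0 2; -0.84 0 0 0 0 0 2"

```text
clock: 32.8
eef_pos: [565.0, 120.0, 114.5]
tool_rot: [3.14, -0.001, 2.917]
force: [-1.9, 3.3, 5.7]
width: 7.7
gripper_force: 41.0
```

```bash
python3 -c "
from h import *
st()"
```

```text
t 32.8 [565.01 120.02 114.53] yaw 167.13 F [-1.9  3.3  5.7] T [0.668 0.554 0.194] w 7.67 gf 41.0 q7 1.19 tau7 0.107
```

Request:
move_arm --targets "-0.84 0 0 0 0 0 2; -0.84 0 0 0 0 0 2"

```text
clock: 32.97
eef_pos: [565.1, 120.1, 114.5]
tool_rot: [3.14, -0.001, 2.847]
force: [-2.1, 3.2, 4.8]
width: 7.5
gripper_force: 41.0
```

```bash
python3 -c "
from h import *
st()"
```

```text
t 32.97 [565.05 120.06 114.54] yaw 163.13 F [-2.1  3.2  4.8] T [0.668 0.52  0.158] w 7.50 gf 41.0 q7 1.14 tau7 0.108
```

Screw 3 bites at about 175.2°, so its target yaw is 85.0°.

Request:
move_arm --targets "-0.84 0 0 0 0 0 5; -0.84 0 0 0 0 0 5; -0.84 0 0 0 0 0 5; -0.84 0 0 0 0 0 5; -0.84 0 0 0 0 0 5"

```text
clock: 33.38
eef_pos: [565.3, 120.2, 114.6]
tool_rot: [3.14, -0.001, 2.408]
force: [-1.4, 3.0, 4.4]
width: 7.6
gripper_force: 41.0
```

Request:
move_arm --targets "-0.84 0 0 0 0 0 5; -0.84 0 0 0 0 0 5; -0.84 0 0 0 0 0 5; -0.84 0 0 0 0 0 5; -0.84 0 0 0 0 0 5"

```text
clock: 33.8
eef_pos: [565.5, 120.3, 114.6]
tool_rot: [3.14, -0.001, 1.972]
force: [-1.3, 4.0, 3.9]
width: 7.9
gripper_force: 40.9
```

Request:
move_arm --targets "-0.84 0 0 0 0 0 5; -0.84 0 0 0 0 0 5; -0.84 0 0 0 0 0 5; -0.84 0 0 0 0 0 5; -0.84 0 0 0 0 0 5"

```text
clock: 34.22
eef_pos: [565.8, 120.3, 114.6]
tool_rot: [3.141, -0.002, 1.536]
force: [0.0, 3.7, 4.1]
width: 7.7
gripper_force: 40.9
```

Request:
move_arm --targets "-0.84 0 0 0 0 0 1.5; -0.84 0 0 0 0 0 0; -0.84 0 0 0 0 0 0"

```text
clock: 34.47
eef_pos: [565.8, 120.3, 114.5]
tool_rot: [3.141, -0.002, 1.514]
force: [-0.7, 4.2, 6.0]
width: 7.6
gripper_force: 41.0
```

```bash
python3 -c "
from h import *
st()"
```

```text
t 34.47 [565.77 120.25 114.54] yaw 86.76 F [-0.7  4.2  6. ] T [0.928 0.151 0.107] w 7.65 gf 41.0 q7 0.17 tau7 -0.171
```

Trim by 1.7°, release and lift clear. Then check the bars' angles numerically.

Request:
move_arm --targets "-0.84 0 0 0 0 0 1.7; -0.84 0 0 0 0 0 0; -0.84 0 0 0 0 0 0"

```text
clock: 34.72
eef_pos: [565.8, 120.2, 114.5]
tool_rot: [3.141, -0.002, 1.483]
force: [0.1, 4.9, 5.6]
width: 7.7
gripper_force: 41.1
```

Request:
move_arm --targets "-0.7 0 0 0 0 0 0; -0.4 0 0 0 0 0 0; -0.4 0 0 0 0 0 0; -0.4 0 0 0 0 0 0"

```text
clock: 35.05
eef_pos: [565.1, 117.7, 113.8]
tool_rot: [-3.141, 0.001, 1.481]
force: [-0.9, -0.5, -0.3]
width: 25.4
gripper_force: 0.0
```

Request:
move_arm --targets "-0.4 0 0 -3 0 0 0; -0.4 0 0 -3 0 0 0; -0.4 0 0 -3 0 0 0; -0.4 0 0 0 0 0 0; -0.4 0 0 0 0 0 0"

```text
clock: 35.47
eef_pos: [566.3, 118.4, 205.6]
tool_rot: [3.138, -0.001, 1.482]
force: [-0.5, -0.2, -1.1]
width: 25.5
gripper_force: 0.0
```

Run:
```python
from h import *
st()
d=cams.get_image('scene');np.savez('pics/s8.npz',**d)
g=cv2.cvtColor(d["color"],cv2.COLOR_RGB2GRAY)
for c,yaw in(((436.2,108.6),-37.3),((491,226.2),19.3),((565.5,120),85)):
    y=np.radians(yaw);e=np.array([np.cos(y),np.sin(y)])
    P=proj(d,[[*(np.array(c)+k*e),118] for k in(-30,-19,0,19,30)]).round().astype(int)
    print(yaw,[(tuple(p.tolist()),int(g[p[1],p[0]])) for p in P])
```

```text
t 35.47 [566.33 118.37 205.58] yaw 84.90 F [-0.5 -0.2 -1.1] T [-0.015  0.051 -0.016] w 25.54 gf 0.0 q7 0.07 tau7 -0.037
-37.3 [((249, 270), 216), ((257, 269), 82), ((270, 269), 72), ((284, 268), 75), ((292, 268), 217)]
19.3 [((241, 234), 164), ((245, 231), 66), ((251, 226), 63), ((258, 221), 66), ((261, 218), 161)]
85 [((343, 242), 165), ((338, 239), 69), ((330, 234), 71), ((322, 230), 64), ((318, 227), 158)]
```

All three bars lie at the planned angles: dark within ±19 mm of centre, background at ±30 mm. The arm is clear, so I'm handing in.

```bash
python3 -c "
from cell import order
print(order.finish_job())"
```

```text
the job is handed in; nothing more can be done
None
```

The three screws were drawn up in order, clockwise from the one above the drain cock. Each was given about 90° past its felt bite (bite angle read to within about 2°), with grip force about 41–42 N, and the job was handed in at about 35 s with the arm clear.

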